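Stack a printed dental case with its bite splint for the scanner

ROBOT

A 6-joint arm with a two-finger parallel gripper is mounted at the origin on the work surface. World frame = base frame: x ahead of the robot, y to its left, z up, the work surface at z = 0. Lengths are in m, angles in rad, forces in N, time in s.
With the tool pointing down it reaches from about 0.35 to 0.975 m from the base axis. Payload 4.9 kg.
Tool frame: the origin (TCP) lies midway between the tips of the shut fingers; the grasp point (between the pads) lies 19 mm behind it; x points along the fingers, z is the direction in which the jaws open and shut, and the axes are right-handed (so a half turn about x gives the same grasp; the last joint's range is limited). The gripper opens to 85 mm and grips with 20 to 120 N. Pads are 22 mm wide; open, the fingers measure 114 mm over their backs; the gripper's body (76 mm by 85 mm) begins 54 mm behind the grasp point. The pads swing forward as they close: fully open they stand 13 mm farther back than shut.
Start: joints at [-1.286, 0.053, 1.613, -0, 1.476, -0.119], TCP at [0.246, -0.575, 0.231] pointing down, gripper open.
Joint ranges: [-3.01, 3.01], [-1.01, 2.22], [0.06, 2.58], [-1.02, 4.17], [0.09, 2.62], [-3.14, 3.14]. Speed limits (rad/s): [2.57, 2.57, 3.14, 3.14, 3.14, 3.14].

INTERFACE

Orientations are given as a unit quaternion [w, x, y, z].
In Python, from plant import state, cams, workorder, nets gives the robot as it stands.
- The arm moves only by the tool play_rows, never from a script. Its argument "motion" is a list of rows, each a list of 3 entries, a list of its own where there are three numbers: the closure, from -1 (fully open) to 1 (shut), then the shift along the world's x, y, z in m, then the turn about the world's z in rad. A call has 1 to 5 rows; each row is the pose to reach, as a shift and turn from the pose commanded when the call began; what a row does not reach only later rows make up. A row lasts 1/10 s, in which the tool goes at most 50 mm and 8.59 degrees, less where a joint would pass 70% of its speed; a pose out of reach is approached as far as the arm can. A call with a gripper value outside its range is refused whole. The fingers move at their own pace and stop on an object; the grip force is fixed at half the most. Time passes only in rows, so rows that repeat a pose let the fingers close. It gives the time, the measured TCP pose, the force and the opening at its end, in the units of the state.
- state(): the state, without advancing time (a new reading comes with each control period).
- cams.grab_frame(name): name is "scene" or "top" or "wrist"; returns (picture, depth): 420x560x3 uint8, red, green, blue; 420x560 float32, m along the optical axis (not along the pixel's ray), 0 where there is no reading.
- cams.camera_info(name): a dict with "K" (3x3 intrinsics, pixels), "rvec" (rotation vector, rad) and "tvec" (3), from world to camera coordinates, as OpenCV has them. Camera axes: x right, y down, z forward; pixel columns grow to the right and rows downward; lengths in m; the calibration is good to about 2 mm. A picture is of the moment at which its call begins: read the wrist's pose just before it. camera_info takes no time and is no camera call; for the wrist camera it gives the pose at the moment of the call.
- workorder.job_done(): hands the job in, once; it reports no verdict.
Trained networks look in the newest picture that a camera, given by its name, has taken for a name from the list of things; names that differ only in an ending like _2 or _b are one class to them, and where a whole thing is asked for, a point or a joint stands for the part that bears it (a point fixed in the world has none). Each returns a list of dicts, best first, with "score" (0 to 1); they miss things now and then, are a little off and sometimes report something else, mostly with a low value. They report only what shows in the picture. A call takes as long as a camera call. They do not tell look-alikes from the thing itself.
- nets.recognise(camera, target): "at" ([x, y, z] in m, in world coordinates, good to about 4 mm: the middle of the surface that is visible of it).
- nets.landmark_of(camera, target): "at" ([x, y, z] in m, in world coordinates, good to about 4 mm: a listed point, or the origin of a listed thing).
The state is a dict: "time": time; "joint_pos": joint angles; "joint_vel": joint speeds; "joint_efforts": joint torques, N m; "tool_pos": TCP position; "tool_rot": TCP orientation; "contact_force": force on the tool from outside, world axes, zero at the start; "ft_torque": the same for the moment, N m; "gripper_width": opening from 0.0 (shut) to 1.0 (fully open).
Only numpy, scipy, OpenCV 4.12 (cv2) and the standard library are available. Lean on these libraries where they do the work, as an engineer would, in place of code of your own. Each camera call takes 0.05 s, during which the arm holds its last target.

TASK

Stack the blue-grey case in the middle of the scanner turntable for its bite scan, in this order: the red mounting plate, then the lower model (teeth up) centred on the plate with its front teeth towards the turntable's white index mark, then the green splint on its teeth, then the upper model (teeth down) on the splint. Splint and upper model must sit squarely over the lower model with their fronts the same way. Set each piece down gently, never letting it drop, and leave the other patient's two tan models where they are.

Things in the scene. Friction and masses are not known exactly. Their poses are not given: they have to be found in the camera images.
- turntable: Fixed scanner turntable: black foot, flat grey round top 180 mm across with thin dark rings, 45 mm above the bench. Origin on the bench under its middle; +x points to the white index mark (30 by 12 mm bar near the rim). It does not turn. It stands left or right of the loose pieces; a blue open pan, 40 mm high, stands on the other side.
- mounting_plate: Loose red round plate, 64 mm across, 12 mm thick, flat on both faces, steel disc in the middle of its top, 60 g. Origin at the middle of its underside, z up. Its yaw does not matter.
- lower_model: Loose blue-grey lower jaw model, teeth up: a horseshoe open at the back, 58 mm wide, 54 long, 22 high, 45 g. Origin: underside, middle of the straight back edge; +x to the front teeth, z up. Base 12 mm high; flat parallel flanks 58 mm apart up to 25 mm ahead of the back edge (grip there), then a half-round front. Footprint's middle 27 mm ahead of the origin. Teeth 51 mm wide overall, tips level.
- splint: Loose green bite splint: flat rigid horseshoe open at the back, 54 mm wide, 52 long, 9 thick, 20 g, dark dimples on top. Origin: underside, middle of the straight back edge; +x to the front teeth, z up. Flat parallel flanks 54 mm apart up to 25 mm ahead of the back edge. In place, its origin is straight above the lower model's.
- upper_model: Loose blue-grey upper jaw model, teeth down, smooth solid base up: 58 mm wide, 54 long, 22 high, 45 g. Origin: underside, middle of the straight back edge; +x to the front teeth, z up. Underside = level tooth tips; teeth (51 mm wide) fill the lowest 10 mm, the base the 12 above, its flat flanks 58 mm apart up to 25 mm ahead of the back edge. In place, its origin is straight above the lower model's.
- tan_lower: Tan lower model of another patient, same shape, size and frame as the blue-grey lower model. Not part of this job: leave it.
- tan_upper: Tan upper model of another patient, same shape, size and frame as the blue-grey upper model. Not part of this job: leave it.
Mind the look-alikes: they are no part of the job. What is meant by the mounting_plate is not purple, and is the larger of those in its own colour.

How it is judged:
By the outcome, as a careful person would: the job done as asked, in the order asked, and still so for the second after the job is handed in, with the robot touching nothing.
It also fails if it takes over 104 s, if anything falls off the work surface, if the arm or the gripper's body presses on something with over 40 N, if the wrist force passes 120 N, or if a joint passes its speed limit or range.

## Working session

There is one attempt and no reset: what is moved stays moved. The work goes in short steps, Python scripts to look and compute and a tool call to move; the robot and the scene stay as the last step left them, time stands still between calls to the robot, and variables do not carry over. Pictures are saved under pics/ and viewed, and the job is handed in when it is done.

Besides the shell and the picture viewer there is one more tool, called after "Emit:" as name([rows], argument=value, ...), one row to a line, values as JSON. play_rows: Moves the arm, as the interface text tells. Its arguments: {"type":"object","properties":{"motion":{"type":"array","items":{"type":"array"}}},"required":["motion"]}

```bash
ls; mkdir -p pics; cat > h.py <<'E'
import numpy as np, cv2
from plant import state, cams, workorder, nets
def grab(cam,name):
    im,d=cams.grab_frame(cam); ci=cams.camera_info(cam)
    cv2.imwrite(f'pics/{name}.png',im[:,:,::-1]); np.savez(f'pics/{name}.npz',im=im,d=d,K=ci['K'],r=ci['rvec'],t=ci['tvec'])
    return im,d,ci
def cloud(d,K,r,t):
    K=np.array(K);R=cv2.Rodrigues(np.array(r,float))[0];t=np.array(t,float).reshape(3)
    v,u=np.indices(d.shape)
    p=np.stack([(u-K[0,2])/K[0,0]*d,(v-K[1,2])/K[1,1]*d,d],-1)
    return (p-t)@R
E
python3 - <<'E'
from h import *
for c in ['scene','top']:
    grab(c,c+'0')
s=state();print(s['time'],s['tool_pos'],s['tool_rot'],s['gripper_width'])
for c in ['scene','top']:
  for n in ['turntable','mounting_plate','lower_model','splint','upper_model','tan_lower','tan_upper']:
    if c=='top': print(c,n,[(np.round(a['at'],3).tolist(),round(a['score'],2)) for a in nets.recognise(c,n)])
E
```

```text
pics
0.1 [ 0.24540818 -0.57419097  0.23016652] [ 0.58960292  0.38999732  0.59062095 -0.38914956] 0.9974155808960579
top turntable [([0.509, 0.288, 0.043], 0.89)]
top mounting_plate [([0.728, 0.182, 0.012], 0.92), ([0.492, -0.007, 0.007], 0.84), ([0.559, 0.091, 0.011], 0.74)]
top lower_model [([0.454, 0.091, 0.017], 0.81)]
top splint [([0.448, -0.091, 0.011], 0.85)]
top upper_model [([0.706, -0.101, 0.022], 0.79)]
top tan_lower [([0.701, 0.072, 0.016], 0.84)]
top tan_upper [([0.564, -0.083, 0.02], 0.81)]
```

View pics/top0.png

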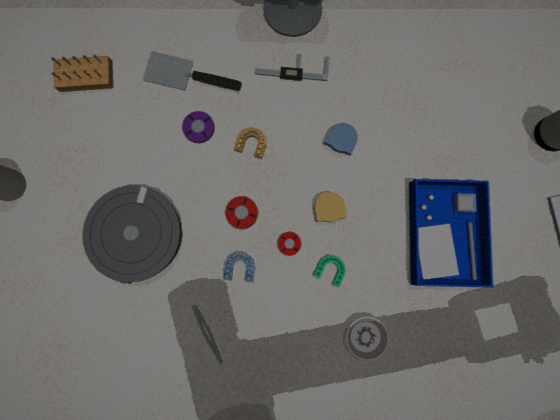

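View pics/scene0.png

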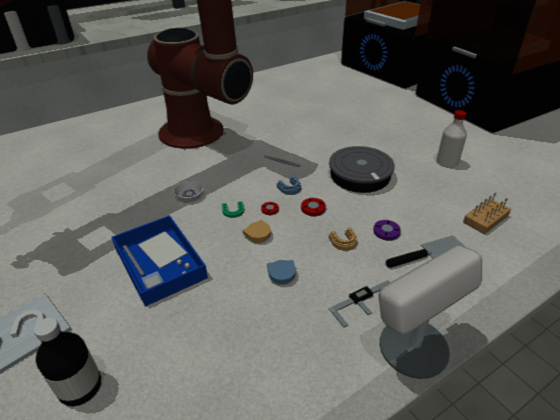

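```bash
cat > m.py <<'E'
from h import *
z=np.load('pics/top0.npz');im=z['im'];d=z['d'];P=cloud(d,z['K'],z['r'],z['t'])
print('K',z['K'].round(1).tolist(),'campos',(-cv2.Rodrigues(z['r'])[0].T@z['t'].reshape(3)).round(3))
hsv=cv2.cvtColor(im,cv2.COLOR_RGB2HSV)
for n,(u,v) in dict(tt=(131,233),mark=(142,196),plate=(241,212),low=(239,267),spl=(330,270),upp=(341,139),tanl=(251,142),tanu=(330,207),plate2=(289,243)).items():
    w=P[v-25:v+25,u-25:u+25].reshape(-1,3); h=hsv[v-25:v+25,u-25:u+25].reshape(-1,3)
    print(n,P[v,u].round(4),hsv[v,u], 'z hist pct',np.percentile(w[:,2],[2,50,90,98,100]).round(4))
E
python3 m.py
python3 - <<'E'
import cv2
im=cv2.imread('pics/top0.png')
cv2.imwrite('pics/z0.png',cv2.resize(im[100:300,170:370],(800,600)[:1]+(800,) if 0 else (600,600),interpolation=cv2.INTER_CUBIC))
E
```

```text
K [[405.2, 0.0, 282.3], [0.0, 405.2, 208.5], [0.0, 0.0, 1.0]] campos [0.464 0.017 0.795]
tt [0.507  0.2879 0.0474] [107  19  92] z hist pct [0.0427 0.0454 0.047  0.0481 0.7953]
mark [0.5765 0.2728 0.0457] [105   4 127] z hist pct [-0.0017  0.0444  0.0467  0.0478  0.7953]
plate [0.5544 0.0904 0.0138] [95 15 99] z hist pct [-0.002   0.0015  0.0133  0.0147  0.7953]
low [0.4485 0.0918 0.0009] [ 20  12 129] z hist pct [-0.002   0.0011  0.0173  0.0233  0.7953]
spl [ 0.4465 -0.0848  0.0012] [ 20  12 131] z hist pct [-0.0018  0.0013  0.0098  0.0117  0.7953]
upp [ 0.7019 -0.1017  0.0244] [105  99 108] z hist pct [-0.0017  0.0017  0.0234  0.025   0.7953]
tanl [6.985e-01 7.640e-02 4.000e-04] [ 30   4 130] z hist pct [-0.0021  0.0011  0.0165  0.0231  0.7953]
tanu [ 0.5668 -0.0811  0.0242] [ 21 128 131] z hist pct [-0.0018  0.0017  0.0234  0.0249  0.7953]
plate2 [ 0.4967 -0.004   0.0091] [ 77  17 106] z hist pct [-0.002   0.001   0.0092  0.0112  0.7953]
```

View pics/z0.png

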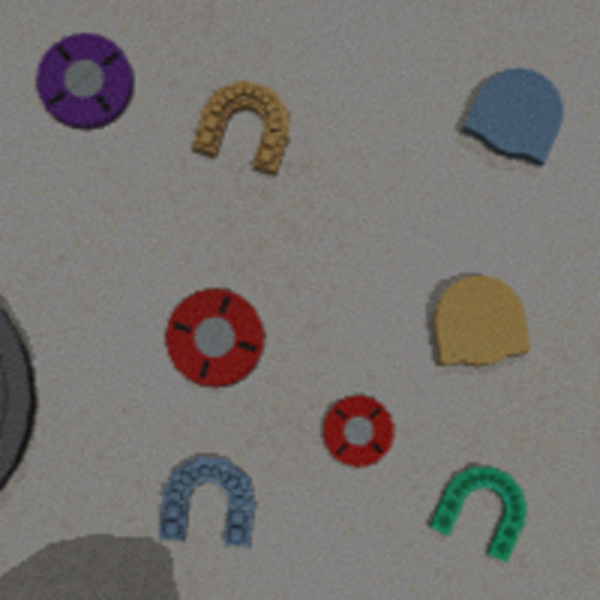

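```bash
cat > fit.py <<'E'
from h import *
from scipy.optimize import minimize
S=8
def outline(W,L):
    a=np.linspace(-np.pi/2,np.pi/2,40);R=W/2
    return np.vstack([[0,-R],np.c_[L-R+R*np.cos(a),R*np.sin(a)],[0,R]])
SH={'low':[(58,54,0),(58,54,.012),(51,50,.022)],'splint':[(54,52,0),(54,52,.009)],'upp':[(51,50,0),(58,54,.010),(58,54,.022)],'plate':None}
def proj(X,z):
    return cv2.projectPoints(X.reshape(-1,1,3).astype(float),z['r'],z['t'],z['K'],None)[0].reshape(-1,2)
def hullof(kind,p,z0,z):
    pts=[]
    if kind.startswith('disc'):
        _,r,h=kind.split(':');a=np.linspace(0,2*np.pi,80)
        for hh in (0,float(h)): pts.append(np.c_[p[0]+float(r)*np.cos(a),p[1]+float(r)*np.sin(a),0*a+z0+hh])
    else:
        c,s=np.cos(p[2]),np.sin(p[2])
        for W,L,h in SH[kind]:
            o=outline(W/1e3,L/1e3)
            if L==50: o=o+[[.0015,0]] if 0 else o
            pts.append(np.c_[p[0]+c*o[:,0]-s*o[:,1],p[1]+s*o[:,0]+c*o[:,1],0*o[:,0]+z0+h])
    return cv2.convexHull(proj(np.vstack(pts),z).astype(np.float32)).reshape(-1,2)
def fit(z,kind,mask,p0,z0=0.):
    # mask: bool image of object; hull both
    cs,_=cv2.findContours(mask.astype(np.uint8),cv2.RETR_EXTERNAL,cv2.CHAIN_APPROX_NONE)
    vs,us=np.nonzero(mask); u0,v0=us.min()-12,vs.min()-12; w,h=us.max()-u0+13,vs.max()-v0+13
    corners=np.vstack([np.c_[us+a,vs+b] for a in(-.5,.5) for b in (-.5,.5)]) .astype(np.float32)
    H=cv2.convexHull(corners).reshape(-1,2)
    # shrink corner bias: hull of pixel centres offset ~.25px
    Hc=cv2.convexHull(np.c_[us,vs].astype(np.float32)).reshape(-1,2)
    def ras(h_):
        m=np.zeros((h*S,w*S),np.uint8);cv2.fillPoly(m,[np.round((h_-[u0,v0]+.5)*S).astype(np.int32)],1);return m
    M=ras(H).astype(int)+ras(Hc)  # soft
    f=lambda q:np.abs(2*ras(hullof(kind,q,z0,z)).astype(int)-M).sum()/S/S/2
    best=None
    n=2 if kind.startswith('disc') else 3
    for dy in ((0,) if n==2 else (-.3,-.15,0,.15,.3)):
        x0=np.array(p0[:n],float)
        if n==3:x0[2]+=dy
        sim=np.vstack([x0]+[x0+e for e in np.diag([.006,.006,.15][:n])])
        r=minimize(f,x0,method='Nelder-Mead',options=dict(initial_simplex=sim,xatol=1e-4,fatol=.01,maxiter=300))
        if best is None or r.fun<best.fun:best=r
    return best.x,best.fun,M.sum()/2/S/S
def blob(mask,u,v,rad=40):
    m=cv2.morphologyEx(mask.astype(np.uint8),cv2.MORPH_CLOSE,np.ones((3,3)))
    n,l,st,_=cv2.connectedComponentsWithStats(m)
    sub=l[max(v-rad,0):v+rad,max(u-rad,0):u+rad];ids=np.bincount(sub.ravel(),minlength=n);ids[0]=0
    return l==ids.argmax()
E
cat > run1.py <<'E'
from fit import *
z=np.load('pics/top0.npz');im=z['im'];hsv=cv2.cvtColor(im,cv2.COLOR_RGB2HSV);h,s,v=[hsv[...,i].astype(int) for i in range(3)]
red=((h<8)|(h>172))&(s>110); blue=(h>95)&(h<120)&(s>55)&(v>50); green=(h>60)&(h<90)&(s>90)
P=cloud(z['d'],z['K'],z['r'],z['t'])
out=im.copy();out=cv2.resize(out,None,fx=4,fy=4,interpolation=cv2.INTER_CUBIC)
def go(n,kind,m,u,v_,p0,z0=0.,rad=18):
    b=blob(m,u,v_,rad);r=fit(z,kind,b,p0,z0);print(n,r[0].round(4),'err',round(r[1],1),'of',round(r[2]))
    H=hullof(kind,r[0],z0,z);cv2.polylines(out,[np.round((H+.5)*4).astype(np.int32)],True,(255,255,0),1)
go('plate','disc:.032:.012',red,241,212,(.557,.091))
go('low','low',blue,239,267,(.425,.092,0.))
go('splint','splint',green,330,270,(.425,-.083,-.3))
go('upp','upp',blue,341,139,(.675,-.095,-.3))
tt=(P[...,2]>.035)&(P[...,2]<.06)
go('tt','disc:.09:.0',tt,131,233,(.507,.287),.045)
mk=(v>110)&(s<25)&(P[...,2]>.035)&(P[...,2]<.06);b=blob(mk,142,196,10);
vs,us=np.nonzero(b);print('mark px',us.mean(),vs.mean(),b.sum())
K=z['K'];R=cv2.Rodrigues(z['r'])[0];t=z['t'].reshape(3);c=-R.T@t
def ray(u,v,zz):
    dd=R.T@np.array([(u-K[0,2])/K[0,0],(v-K[1,2])/K[1,1],1]);return c+dd*(zz-c[2])/dd[2]
print(ray(us.mean(),vs.mean(),.045), cv2.minAreaRect(np.c_[us,vs].astype(np.float32)))
cv2.imwrite('pics/fit1.png',out[400:1200,680:1480][:, :,::-1][:600+0] if 0 else cv2.resize(out[400:1200,320:1480],(800,552))[:,:,::-1])
E
python3 run1.py
```

```text
plate [0.5551 0.0907] err 36.9 of 840
low [ 0.4236  0.0929 -0.0494] err 32.5 of 781
splint [ 0.425  -0.0758 -0.4086] err 33.9 of 705
upp [ 0.6858 -0.0964 -0.3657] err 71.5 of 726
tt [0.5079 0.2879] err 105.3 of 7534
mark px 141.48387096774192 194.44086021505376 93
[0.57950798 0.27415731 0.045     ] ((141.5, 194.49998474121094), (5.906504154205322, 15.247020721435547), 15.945395469665527)
```

View pics/fit1.png

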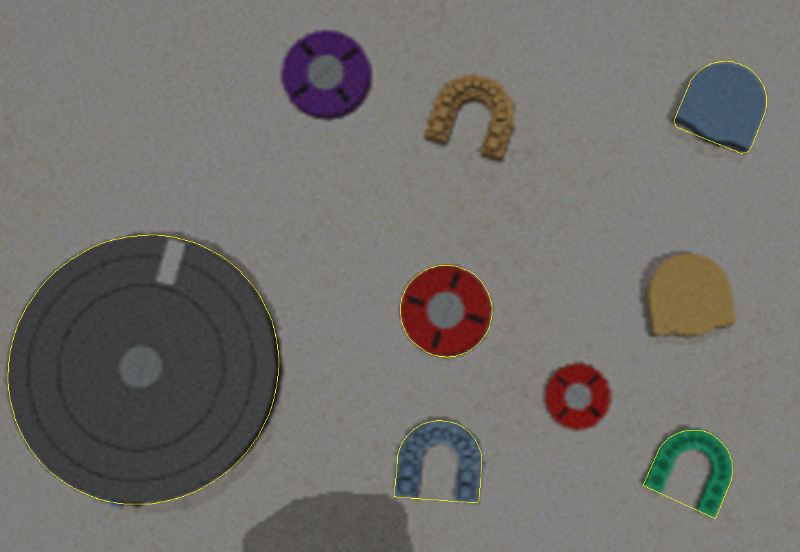

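```bash
python3 - <<'E'
from h import *
from scipy.spatial.transform import Rotation as Ro
s=state();q=s['tool_rot'];R=Ro.from_quat([q[1],q[2],q[3],q[0]]).as_matrix();print(R.round(3));print('jaw yaw',np.arctan2(R[1,2],R[0,2]),s['joint_pos'],s['contact_force'])
ci=cams.camera_info('wrist');Rc=cv2.Rodrigues(np.array(ci['rvec'],float))[0];c=-Rc.T@np.array(ci['tvec']).reshape(3)
print('wrist cam in tool',R.T@(c-s['tool_pos']),'axis',R.T@Rc[2], 'x',R.T@Rc[0],ci['K'])
# turntable center disc
from fit import *
z=np.load('pics/top0.npz');im=z['im'].astype(int);g=im.sum(2)[170:290,75:190]
cv2.imwrite('pics/tt.png',cv2.resize(z['im'][175:290,75:190][:,:,::-1],(575,575),interpolation=cv2.INTER_CUBIC))
E
```

```text
[[-0.     0.92   0.393]
 [ 0.     0.393 -0.92 ]
 [-1.    -0.    -0.   ]]
jaw yaw -1.166983552401238 [-1.28599271e+00  5.27530073e-02  1.61298142e+00 -3.60353937e-05
  1.47599553e+00 -1.19005742e-01] [0.0829598  0.32468459 0.34757751]
wrist cam in tool [-0.14238858  0.08273931 -0.00036694] axis [ 9.48498478e-01 -3.16781219e-01 -5.44289042e-04] x [ 1.28568334e-04 -1.33322830e-03  9.99999103e-01] [[320.44422824   0.         288.0900974 ]
 [  0.         320.44422824 211.44793961]
 [  0.           0.           1.        ]]
```

View pics/tt.png

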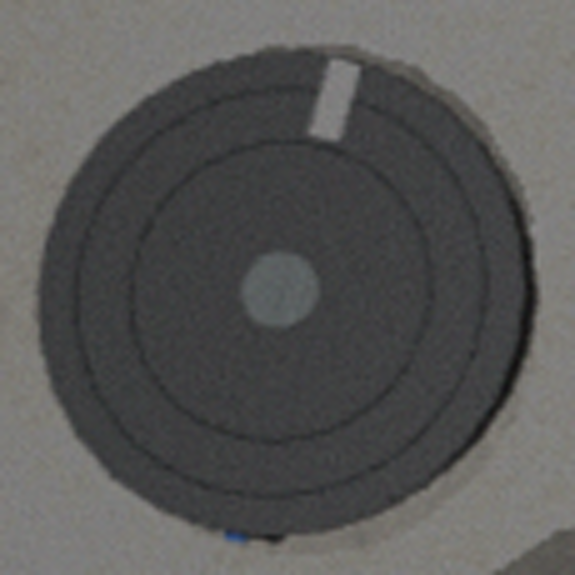

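```bash
python3 - <<'E'
from h import *
z=np.load('pics/top0.npz');K=z['K'];R=cv2.Rodrigues(z['r'])[0];t=z['t'].reshape(3);c=-R.T@t
def ray(u,v,zz):
    dd=R.T@np.array([(u-K[0,2])/K[0,0],(v-K[1,2])/K[1,1],1]);return c+dd*(zz-c[2])/dd[2]
C=ray(130.5,232.5,.045);M=ray(141.6,194.4,.045);print(C,M,np.arctan2(*(M-C)[1::-1]),R.round(3))
im=z['im'];P=cloud(z['d'],K,z['r'],z['t'])
# ring-fit alternatives: dark top region mask
hsv=cv2.cvtColor(im,cv2.COLOR_RGB2HSV)
m=(P[...,2]>.036)&(P[...,2]<.056)&(np.hypot(P[...,0]-.508,P[...,1]-.288)<.12)
vs,us=np.nonzero(m);print(us.mean(),vs.mean(),us.min(),us.max(),vs.min(),vs.max(),cv2.minEnclosingCircle(np.c_[us,vs].astype(np.float32)), ray(us.mean(),vs.mean(),.045),P[m][:,2].mean(), P[225:240,125:137,2].mean())
b=P[100:300,200:360].reshape(-1,3);b=b[b[:,2]<.004];print('bench z',np.median(b[:,2]))
E
```

```text
[0.50804122 0.28971467 0.045     ] [0.57959019 0.27394636 0.045     ] -0.2169173835535999 [[ 0.022 -1.     0.011]
 [-0.992 -0.023 -0.125]
 [ 0.126 -0.008 -0.992]]
131.32804730546968 233.3570756618734 83 180 185 281 ((131.0, 233.0), 50.000099182128906) [0.5064958  0.28808577 0.045     ] 0.04533853435323263 0.0457019805996703
bench z 0.0006733420063810464
```

Emit:
play_rows([
  [-1, [0.31, 0.665, -0.01], -0.614],
  [-1, [0.31, 0.665, -0.01], -0.614],
  [-1, [0.31, 0.665, -0.01], -0.614],
  [-1, [0.31, 0.665, -0.01], -0.614],
  [-1, [0.31, 0.665, -0.01], -0.614],
])

```text
time: 0.95
tool_pos: [0.3509, -0.3483, 0.2281]
tool_rot: [0.444, 0.551, 0.444, -0.55]
contact_force: [-0.4, -0.6, 0.0]
gripper_width: 1.001
```

Emit:
play_rows([
  [-1, [0.2, 0.43, -0.03], 0],
  [-1, [0.2, 0.43, -0.03], 0],
  [-1, [0.2, 0.43, -0.03], 0],
  [-1, [0.2, 0.43, -0.03], 0],
  [-1, [0.2, 0.43, -0.03], 0],
])

```text
time: 1.45
tool_pos: [0.4563, -0.1218, 0.2125]
tool_rot: [0.445, 0.55, 0.444, -0.549]
contact_force: [0.4, 0.3, -0.5]
gripper_width: 1.002
```

Emit:
play_rows([
  [-1, [0.095, 0.2, -0.01], 0],
  [-1, [0.095, 0.2, -0.01], 0],
  [-1, [0.095, 0.2, -0.01], 0],
  [-1, [0.095, 0.2, -0.01], 0],
  [-1, [0.095, 0.2, -0.01], 0],
])

```text
time: 1.95
tool_pos: [0.5515, 0.0799, 0.2021]
tool_rot: [0.446, 0.549, 0.446, -0.549]
contact_force: [0.6, -0.8, -0.9]
gripper_width: 1.001
```

```bash
cat >> h.py <<'E'
from scipy.spatial.transform import Rotation as Ro
def tool():
    s=state();q=s['tool_rot'];R=Ro.from_quat([q[1],q[2],q[3],q[0]]).as_matrix()
    return s,np.array(s['tool_pos']),np.arctan2(R[1,2],R[0,2])+np.pi/2,R
def rep():
    s,p,y,R=tool();print('t',round(s['time'],2),'p',p.round(4),'theta',round(y,4),'w',round(s['gripper_width'],3),'F',np.round(s['contact_force'],2),'tilt',R[2,:].round(4))
E
python3 - <<'E'
from h import *
rep();grab('wrist','w1');rep()
E
```

```text
t 1.95 p [0.5515 0.0799 0.2021] theta -0.2066 w 1.001 F [ 0.6  -0.83 -0.86] tilt [-1.e+00  1.e-04 -1.e-03]
t 2.0 p [0.5519 0.0811 0.2019] theta -0.2056 w 0.998 F [-1.29 -0.04  0.47] tilt [-1.0e+00  1.0e-04 -2.4e-03]
```

View pics/w1.png

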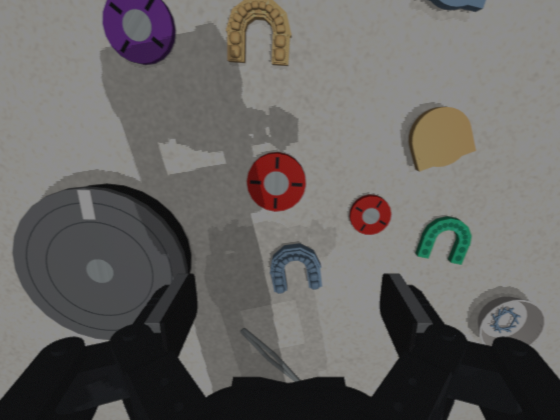

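```bash
cat > run2.py <<'E'
from fit import *
import sys
name=sys.argv[1]
z=np.load(f'pics/{name}.npz');im=z['im'];hsv=cv2.cvtColor(im,cv2.COLOR_RGB2HSV);h,s,v=[hsv[...,i].astype(int) for i in range(3)]
MK=dict(red=((h<8)|(h>172))&(s>110),blue=(h>95)&(h<120)&(s>55)&(v>40),green=(h>60)&(h<90)&(s>90))
P=cloud(z['d'],z['K'],z['r'],z['t'])
def go(n,kind,col,p0,z0=0.,rad=15):
    uv=np.round(proj(np.array([[p0[0]+.0*1,p0[1],z0+.01]]),z)[0]).astype(int)
    b=blob(MK[col],uv[0],uv[1],rad);r=fit(z,kind,b,p0,z0);print(n,r[0].round(4),'err',round(r[1],1),'of',round(r[2]))
    H=hullof(kind,r[0],z0,z);cv2.polylines(out,[np.round((H+.5)).astype(np.int32)],True,(255,255,0),1)
out=im.copy()
K=z['K'];R=cv2.Rodrigues(z['r'])[0];t=z['t'].reshape(3);c=-R.T@t
def ray(u,v,zz):
    dd=R.T@np.array([(u-K[0,2])/K[0,0],(v-K[1,2])/K[1,1],1]);return c+dd*(zz-c[2])/dd[2]
def save(): cv2.imwrite(f'pics/{name}_fit.png',out[:,:,::-1])
E
cat > a.py <<'E'
from run2 import *
go('plate','disc:.032:.012','red',(.555,.091))
go('low','low','blue',(.424,.093,-.05))
go('splint','splint','green',(.425,-.076,-.4))
MK['w']=(v>110)&(s<40)
b=blob(MK['w'],87,205,8);vs,us=np.nonzero(b);print(b.sum(),us.min(),us.max(),vs.min(),vs.max())
M=ray(us.mean(),vs.mean(),.045)
g=blob((v>75)&(s<60)&(P[...,2]>.03),99,271,3);vs,us=np.nonzero(g);print(g.sum());C=ray(us.mean(),vs.mean(),.045)
print(C,M,np.arctan2(*(M-C)[1::-1]),np.linalg.norm(M-C), hsv[271,99],hsv[271,70])
save()
E
python3 a.py w1
```

```text
plate [0.5577 0.0952] err 149.1 of 2719
low [ 0.4269  0.0974 -0.076 ] err 212.6 of 2028
splint [ 0.4281 -0.0707 -0.4035] err 64.4 of 1966
360 77 94 190 219
15686
[0.5252643  0.29993371 0.045     ] [0.58291053 0.27858648 0.045     ] -0.35465645676924434 0.0614718762071535 [ 96  12 107] [110  10  78]
```

View pics/w1_fit.png

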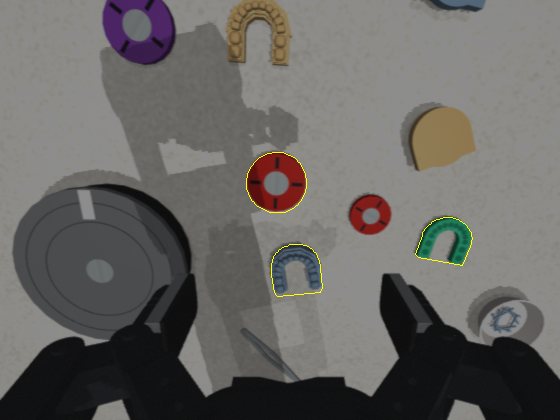

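```bash
python3 - <<'E'
s=open('h.py').read().replace("im,d=cams.grab_frame(cam); ci=cams.camera_info(cam)","ci=cams.camera_info(cam); im,d=cams.grab_frame(cam)")
open('h.py','w').write(s)
from h import *
rep();grab('wrist','w2');rep();grab('top','top2')
z=np.load('pics/w2.npz');P=cloud(z['d'],z['K'],z['r'],z['t']);print('bench z',np.median(P[100:150,320:400,2]),'tt z',np.median(P[265:278,60:130,2]))
E
sed -i 's/99,271,3)/99,271,3)\&(v>92)/' a.py; python3 a.py w2
cp a.py b.py; python3 - <<'E'
from h import *
z=np.load('pics/w2.npz');cv2.imwrite('pics/w2z.png',cv2.resize(z['im'][170:350,0:200][:,:,::-1],(800,720)[:1]+(600,) if 0 else (660,594),interpolation=cv2.INTER_CUBIC))
E
```

```text
t 2.0 p [0.5519 0.0811 0.2019] theta -0.2056 w 0.998 F [-1.29 -0.04  0.47] tilt [-1.0e+00  1.0e-04 -2.4e-03]
t 2.05 p [0.5512 0.0789 0.2019] theta -0.206 w 0.999 F [ 0.25 -0.63 -0.2 ] tilt [-1.e+00 -5.e-04 -3.e-04]
bench z -0.0003008177792797543 tt z 0.044913290547835216
plate [0.5569 0.093 ] err 130.5 of 2736
low [ 0.4269  0.0955 -0.0732] err 215.4 of 2029
splint [ 0.4273 -0.0731 -0.3982] err 58.2 of 1981
369 80 96 190 219
975
[0.54160131 0.28980248 0.045     ] [0.58209748 0.27649861 0.045     ] -0.3174140076453635 0.042625493519405935 [ 96  11 111] [110  10  78]
```

View pics/w2z.png

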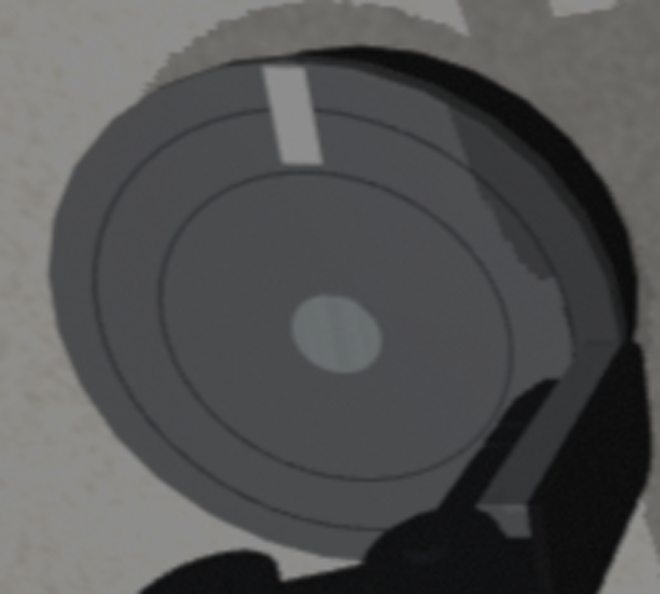

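View pics/top2.png

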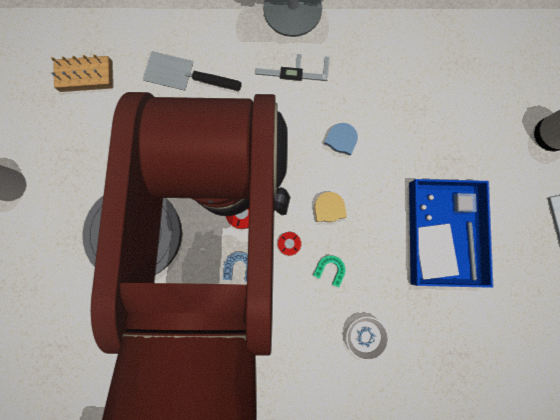

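```bash
sed -i '/^b=blob/,/^print(C/d' b.py; cat >> b.py <<'E'
C=ray(101.7,270.8,.045);M=ray(88.4,204.8,.045);print(C,M,np.arctan2(*(M-C)[1::-1]),np.linalg.norm(M-C))
E
python3 b.py w2; python3 - <<'E'
from h import *
for i in range(4): rep(); cams.grab_frame('wrist')
E
```

```text
plate [0.5569 0.093 ] err 130.5 of 2736
low [ 0.4269  0.0955 -0.0732] err 215.4 of 2029
splint [ 0.4273 -0.0731 -0.3982] err 58.2 of 1981
[0.51055108 0.29178678 0.045     ] [0.5816509  0.27647139 0.045     ] -0.21216501192096618 0.07273063071016679
t 2.1 p [0.5507 0.0773 0.202 ] theta -0.2077 w 0.999 F [-0.31 -0.38 -0.51] tilt [-1.e+00 -5.e-04  5.e-04]
t 2.15 p [0.5505 0.0764 0.2021] theta -0.2092 w 1.0 F [-0.47  0.38  0.08] tilt [-1.e+00 -3.e-04  6.e-04]
t 2.2 p [0.5504 0.0757 0.2021] theta -0.2105 w 1.001 F [0.78 0.1  0.13] tilt [-1.e+00 -2.e-04  5.e-04]
t 2.25 p [0.5504 0.0754 0.2022] theta -0.2113 w 1.001 F [-0.12  0.43 -0.06] tilt [-1.e+00  0.e+00  3.e-04]
```

Emit:
play_rows([
  [-1, [0.0055, 0.0165, -0.05], 0],
  [-1, [0.0055, 0.0165, -0.1], 0],
  [-1, [0.0055, 0.0165, -0.12], 0],
  [-1, [0.0055, 0.0165, -0.12], 0],
  [-1, [0.0055, 0.0165, -0.12], 0],
])

```text
time: 2.8
tool_pos: [0.5565, 0.092, 0.0829]
tool_rot: [0.445, 0.55, 0.444, -0.55]
contact_force: [0.8, 0.1, 1.3]
gripper_width: 1.005
```

```bash
cat > c.py <<'E'
from run2 import *
go('plate','disc:.032:.012','red',(.556,.092));save()
E
python3 - <<'E'
from h import *
rep();cams.grab_frame('top');cams.grab_frame('top');rep();grab('wrist','w3');rep()
E
python3 c.py w3
```

```text
t 2.8 p [0.5565 0.092  0.0829] theta -0.2116 w 1.005 F [0.82 0.11 1.28] tilt [-1.e+00  6.e-04 -1.e-04]
t 2.9 p [0.5581 0.0923 0.085 ] theta -0.2111 w 1.0 F [-0.14 -0.41  0.42] tilt [-1.      0.0046 -0.0011]
t 2.95 p [0.5582 0.0924 0.0852] theta -0.211 w 1.008 F [ 0.14  0.62 -0.07] tilt [-1.      0.0049 -0.0012]
plate [0.5566 0.0929] err 265.3 of 5803
```

View pics/w3_fit.png

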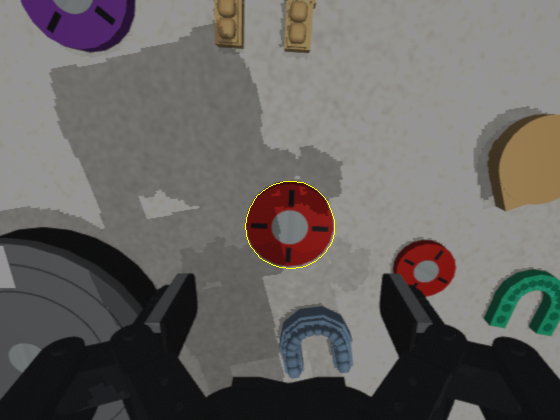

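Emit:
play_rows([
  [-1, [-0.001, 0.0005, -0.05], 0],
  [-1, [-0.001, 0.0005, -0.075], 0],
  [-1, [-0.001, 0.0005, -0.084], 0],
  [-1, [-0.001, 0.0005, -0.084], 0],
  [-1, [-0.001, 0.0005, -0.084], 0],
])

```text
time: 3.45
tool_pos: [0.5571, 0.0934, 0.0004]
tool_rot: [0.446, 0.551, 0.444, -0.549]
contact_force: [0.6, 0.0, 0.3]
gripper_width: 1.001
```

Emit:
play_rows([
  [-1, [0, 0, 0], 0],
  [-1, [0, 0, 0], 0],
  [-1, [0, 0, 0], 0],
])

```text
time: 3.75
tool_pos: [0.556, 0.0934, -0.0007]
tool_rot: [0.445, 0.55, 0.444, -0.549]
contact_force: [-0.8, 0.1, -0.2]
gripper_width: 0.999
```

Emit:
play_rows([
  [1, [0, 0, -0.002], 0],
  [1, [0, 0, -0.002], 0],
  [1, [0, 0, -0.002], 0],
  [1, [0, 0, -0.002], 0],
  [1, [0, 0, -0.002], 0],
])

```text
time: 4.25
tool_pos: [0.5558, 0.0933, -0.0033]
tool_rot: [0.445, 0.55, 0.445, -0.549]
contact_force: [0.2, 0.5, 3.6]
gripper_width: 0.721
```

Emit:
play_rows([
  [1, [0, 0, 0], 0],
  [1, [0, 0, 0], 0],
  [1, [0, 0, 0], 0],
])

```text
time: 4.55
tool_pos: [0.5558, 0.0933, -0.0033]
tool_rot: [0.445, 0.55, 0.445, -0.549]
contact_force: [0.1, 0.3, 4.6]
gripper_width: 0.719
```

Emit:
play_rows([
  [1, [0, 0, 0.01], 0],
  [1, [0, 0, 0.03], 0],
  [1, [0, 0, 0.06], 0],
  [1, [0, 0, 0.1], 0],
  [1, [0, 0, 0.11], 0],
])

```text
time: 5.05
tool_pos: [0.5576, 0.0934, 0.111]
tool_rot: [0.446, 0.552, 0.443, -0.548]
contact_force: [-0.3, -0.1, 0.4]
gripper_width: 0.719
```

```bash
python3 - <<'E'
from h import *
rep();grab('wrist','w4');rep()
E
```

```text
t 5.05 p [0.5576 0.0934 0.111 ] theta -0.2102 w 0.719 F [-0.25 -0.14  0.44] tilt [-1.      0.0069 -0.0018]
t 5.1 p [0.5576 0.0935 0.1109] theta -0.2101 w 0.719 F [ 0.84 -0.01 -0.26] tilt [-1.      0.007  -0.0018]
```

View pics/w4.png

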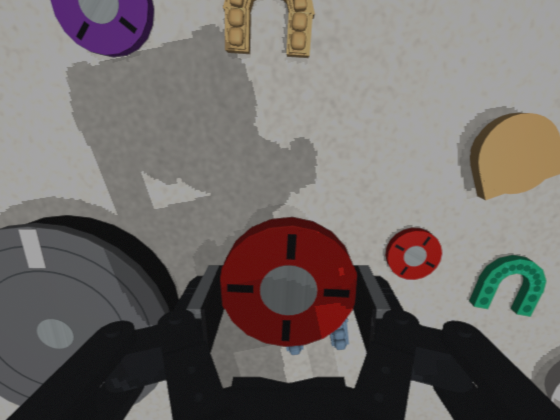

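```bash
cat > c4.py <<'E'
from run2 import *
MK['red']=((h<8)|(h>172))&(s>90)
b=blob(MK['red'],290,280,40)
r=fit(z,'disc:.032:.012',b,(.557,.093),.1143);print(r)
p=ray(288.5,290,.1263);print(p)
E
python3 c4.py w4
```

```text
(array([0.55912819, 0.09419846]), np.float64(540.84375), np.float64(14088.515625))
[0.55975002 0.09377062 0.1263    ]
```

Emit:
play_rows([
  [1, [-0.047, 0.198, 0], 0],
  [1, [-0.047, 0.198, 0], 0],
  [1, [-0.047, 0.198, 0], 0],
  [1, [-0.047, 0.198, 0], 0],
  [1, [-0.047, 0.198, 0], 0],
])

```text
time: 5.6
tool_pos: [0.5051, 0.2953, 0.1041]
tool_rot: [-0.445, -0.548, -0.447, 0.549]
contact_force: [0.6, -1.5, -0.9]
gripper_width: 0.718
```

Emit:
play_rows([
  [1, [0, 0, -0.02], 0],
  [1, [0, 0, -0.04], 0],
  [1, [0, 0, -0.05], 0],
  [1, [0, 0, -0.05], 0],
  [1, [0, 0, -0.05], 0],
])

```text
time: 6.1
tool_pos: [0.5082, 0.2908, 0.0559]
tool_rot: [-0.445, -0.55, -0.445, 0.55]
contact_force: [0.3, 0.4, -0.2]
gripper_width: 0.722
```

```bash
python3 - <<'E'
from h import *
rep();grab('wrist','w5');rep()
E
```

```text
t 6.1 p [0.5082 0.2908 0.0559] theta -0.2108 w 0.722 F [ 0.3   0.41 -0.17] tilt [-1.e+00 -6.e-04  5.e-04]
t 6.15 p [0.5087 0.2911 0.0567] theta -0.2108 w 0.72 F [-0.36  0.34 -0.05] tilt [-1.e+00  7.e-04 -5.e-04]
```

View pics/w5.png

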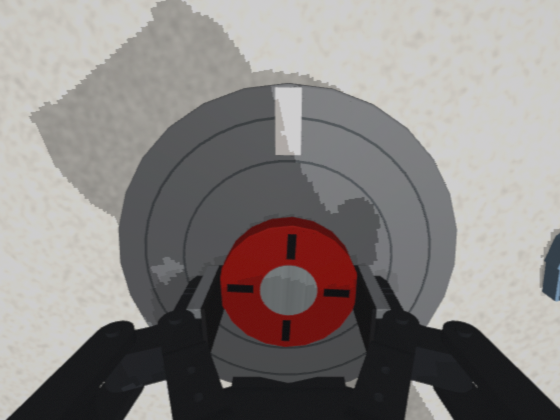

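```bash
cat > c5.py <<'E'
from run2 import *
g=cv2.cvtColor(im,cv2.COLOR_RGB2GRAY).astype(int)
print(g[78:95,270].tolist(),'\n',g[78:95,310].tolist(),'\n',g[155:168,288].tolist())
u=np.array([-np.sin(-.214),0]);d=np.array([np.cos(-.214),np.sin(-.214)])
for n,(uu,vv,r) in dict(rim=(288,84.5,.09),ring2=(310,119.5,.0746),ring1=(288,161.5,.0547)).items():
    p=ray(uu,vv,.045)[:2];print(n,p,p-d*r)
a=ray(118.5,243,.045)[:2];b=ray(457.5,243,.045)[:2];print('chord mid',(a+b)/2, np.linalg.norm(a-b))
p=ray(288.5,290,.0715);print('plate',p)
MK['red']=((h<8)|(h>172))&(s>90)
b=blob(MK['red'],290,280,40);r=fit(z,'disc:.032:.012',b,(.51,.291),.0595);print(r)
E
python3 c5.py w5
```

```text
[157, 158, 158, 159, 160, 160, 150, 92, 97, 93, 94, 94, 94, 94, 92, 92, 92] 
 [150, 145, 145, 146, 147, 147, 145, 125, 103, 117, 124, 128, 128, 128, 128, 128, 128] 
 [115, 92, 90, 90, 86, 64, 63, 76, 88, 90, 90, 90, 89]
rim [0.59705713 0.27271261] [0.5091101  0.29182594]
ring2 [0.5802725  0.26597685] [0.50737418 0.28181968]
ring1 [0.56347176 0.27994906] [0.51001951 0.29156572]
chord mid [0.52183606 0.28895594] 0.17678077815889454
plate [0.51062327 0.29107775 0.0715    ]
(array([0.51022337, 0.29150532]), np.float64(446.359375), np.float64(14215.265625))
```

Emit:
play_rows([
  [1, [-0.0007, 0, -0.006], 0],
  [1, [-0.0007, 0, -0.01], 0],
  [1, [-0.0007, 0, -0.012], 0],
  [1, [-0.0007, 0, -0.013], 0],
  [1, [-0.0007, 0, -0.013], 0],
])

```text
time: 6.65
tool_pos: [0.5074, 0.2913, 0.043]
tool_rot: [-0.445, -0.55, -0.445, 0.55]
contact_force: [0.4, 0.5, -0.8]
gripper_width: 0.718
```

Emit:
play_rows([
  [1, [0, 0, -0.0005], 0],
  [1, [0, 0, -0.001], 0],
  [1, [0, 0, -0.0015], 0],
  [1, [0, 0, -0.0015], 0],
])

```text
time: 7.05
tool_pos: [0.5076, 0.2914, 0.0418]
tool_rot: [0.445, 0.55, 0.445, -0.55]
contact_force: [-0.3, 0.4, -0.4]
gripper_width: 0.722
```

Emit:
play_rows([
  [1, [0, 0, -0.0005], 0],
  [1, [0, 0, -0.0005], 0],
  [1, [0, 0, -0.001], 0],
  [1, [0, 0, -0.001], 0],
])

```text
time: 7.45
tool_pos: [0.5077, 0.2914, 0.0417]
tool_rot: [-0.445, -0.55, -0.445, 0.55]
contact_force: [-4.0, -2.3, 6.8]
gripper_width: 0.722
```

Emit:
play_rows([
  [-1, [0, 0, 0.0005], 0],
  [-1, [0, 0, 0.0005], 0],
  [-1, [0, 0, 0.0005], 0],
  [-1, [0, 0, 0.0005], 0],
])

```text
time: 7.85
tool_pos: [0.5073, 0.2912, 0.0408]
tool_rot: [-0.445, -0.55, -0.445, 0.55]
contact_force: [-0.9, -0.2, -1.1]
gripper_width: 0.999
```

Emit:
play_rows([
  [-1, [0, 0, 0.04], 0],
  [-1, [0, 0, 0.08], 0],
  [-1, [0, 0, 0.08], 0],
  [-1, [0, 0, 0.08], 0],
  [-1, [0, 0, 0.08], 0],
])

```text
time: 8.35
tool_pos: [0.5066, 0.2909, 0.1197]
tool_rot: [-0.445, -0.549, -0.445, 0.55]
contact_force: [0.5, 0.0, 0.3]
gripper_width: 0.995
```

```bash
python3 - <<'E'
from h import *
rep();grab('wrist','w6');rep()
E
cat > c6.py <<'E'
from run2 import *
MK['red']=((h<8)|(h>172))&(s>90)
go('plate','disc:.032:.012','red',(.51,.291),.045);save()
E
python3 c6.py w6
```

```text
t 8.35 p [0.5066 0.2909 0.1197] theta -0.2102 w 0.995 F [0.48 0.01 0.28] tilt [-1.     -0.0019  0.0013]
t 8.4 p [0.5063 0.2908 0.1192] theta -0.2102 w 0.999 F [-0.33  0.13  0.33] tilt [-1.     -0.0027  0.0019]
plate [0.5098 0.2921] err 158.6 of 6541
```

View pics/w6_fit.png

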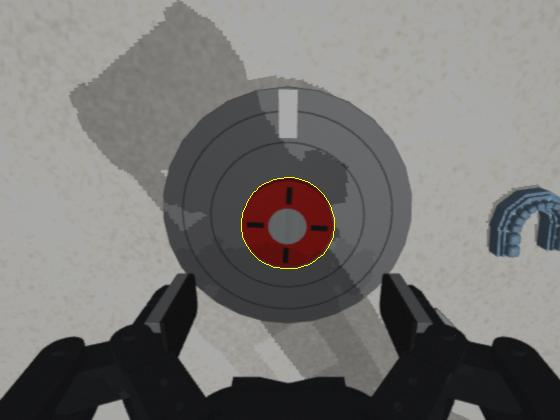

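```bash
cat > c7.py <<'E'
from run2 import *
MK['tt']=(P[...,2]>.038)&(P[...,2]<.066)&(np.hypot(P[...,0]-.51,P[...,1]-.29)<.1)
go('tt','disc:.09:.0','tt',(.51,.291),.045,rad=60)
MK['w']=(g:=v>140)&(s<40)&MK['tt']
b=blob(MK['w'],288,113,15);vs,us=np.nonzero(b);M=ray(us.mean(),vs.mean(),.045);print('mark',us.mean(),vs.mean(),M, 'dir from plate',np.arctan2(M[1]-.2921,M[0]-.5098))
save()
E
python3 c7.py w6
```

```text
tt [0.51   0.2918] err 755.1 of 46347
mark 287.6613454960091 113.2018244013683 [0.58191148 0.27606314 0.045     ] dir from plate -0.21882873312542023
```

View pics/w6_fit.png

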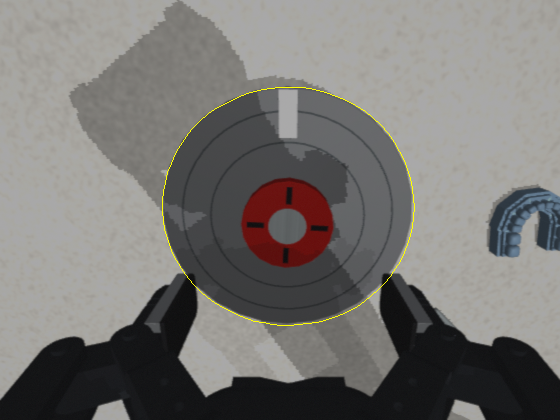

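Emit:
play_rows([
  [-1, [-0.069, -0.197, 0], 0.15],
  [-1, [-0.069, -0.197, 0], 0.15],
  [-1, [-0.069, -0.197, 0], 0.15],
  [-1, [-0.069, -0.197, 0], 0.15],
  [-1, [-0.069, -0.197, 0], 0.15],
])

```text
time: 8.9
tool_pos: [0.4357, 0.0911, 0.1188]
tool_rot: [-0.483, -0.514, -0.484, 0.517]
contact_force: [-0.8, 0.1, -0.3]
gripper_width: 1.001
```

Emit:
play_rows([
  [-1, [0, 0, 0], 0],
  [-1, [0, 0, 0], 0],
  [-1, [0, 0, 0], 0],
])

```text
time: 9.2
tool_pos: [0.4387, 0.0953, 0.1209]
tool_rot: [-0.485, -0.514, -0.485, 0.515]
contact_force: [-0.3, -1.0, -0.2]
gripper_width: 0.996
```

```bash
python3 - <<'E'
from h import *
rep();grab('wrist','w7');rep()
E
cat > c8.py <<'E'
from run2 import *
go('low','low','blue',(.4255,.094,-.06),0.,rad=40);save()
E
python3 c8.py w7
```

```text
t 9.2 p [0.4387 0.0953 0.1209] theta -0.0587 w 0.996 F [-0.34 -0.98 -0.16] tilt [-1.e+00 -6.e-04 -3.e-04]
t 9.25 p [0.4387 0.0954 0.121 ] theta -0.0584 w 1.001 F [ 0.05 -0.87 -0.08] tilt [-1.e+00 -6.e-04 -2.e-04]
low [ 0.4269  0.0956 -0.0869] err 358.0 of 4125
```

View pics/w7_fit.png

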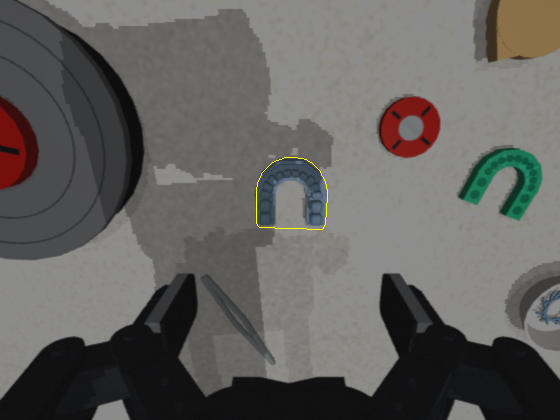

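```bash
python3 - <<'E'
import cv2
im=cv2.imread('pics/w7_fit.png');cv2.imwrite('pics/w7z.png',cv2.resize(im[140:245,240:345],(630,630)[:1]+(600,) if 0 else (600,600),interpolation=cv2.INTER_CUBIC))
E
```

```text
(no output)
```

View pics/w7z.png

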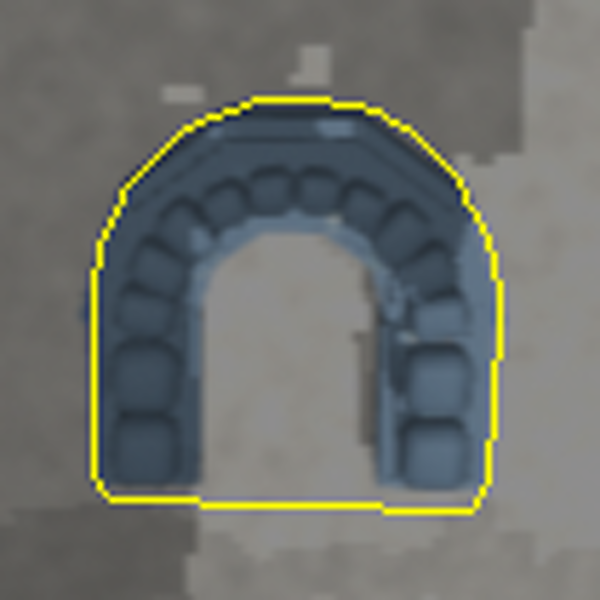

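```bash
cat > c9.py <<'E'
from run2 import *
B=ray(290.5,225,.012);T=ray(290.5,225,.022);F=ray(291,157.2,0.);print('back',B,T,'front',F,np.linalg.norm(F[:2]-B[:2]))
L=ray(240+98/5.714,205,.012);Rr=ray(240+494/5.714,205,.012);print(L,Rr,(L+Rr)/2)
E
python3 c9.py w7
```

```text
back [0.42509914 0.09514712 0.012     ] [0.42892304 0.09498572 0.022     ] front [0.47985904 0.09150808 0.        ] 0.0548806795236627
[0.44427656 0.12148409 0.012     ] [0.44088575 0.06465858 0.012     ] [0.44258116 0.09307133 0.012     ]
```

Emit:
play_rows([
  [-1, [-0.001, -0.0003, -0.05], 0],
  [-1, [-0.001, -0.0003, -0.09], 0],
  [-1, [-0.001, -0.0003, -0.11], 0],
  [-1, [-0.001, -0.0003, -0.115], 0],
  [-1, [-0.001, -0.0003, -0.115], 0],
])

```text
time: 9.75
tool_pos: [0.4372, 0.0946, 0.0057]
tool_rot: [-0.485, -0.514, -0.485, 0.515]
contact_force: [0.8, 0.5, 0.2]
gripper_width: 0.998
```

Emit:
play_rows([
  [-1, [0, 0, 0], 0],
  [-1, [0, 0, 0], 0],
  [-1, [0, 0, 0], 0],
  [-1, [0, 0, 0], 0],
])

```text
time: 10.15
tool_pos: [0.4382, 0.094, 0.0071]
tool_rot: [0.485, 0.515, 0.484, -0.514]
contact_force: [-0.3, 0.7, -0.2]
gripper_width: 0.998
```

Emit:
play_rows([
  [-1, [-0.002, -0.0005, -0.003], 0],
  [-1, [-0.002, -0.0005, -0.006], 0],
  [-1, [-0.002, -0.0005, -0.006], 0],
  [-1, [-0.002, -0.0005, -0.006], 0],
  [-1, [-0.002, -0.0005, -0.006], 0],
])

```text
time: 10.65
tool_pos: [0.4355, 0.0935, 0.0001]
tool_rot: [-0.485, -0.515, -0.485, 0.515]
contact_force: [-0.2, 0.3, 0.6]
gripper_width: 1.001
```

Emit:
play_rows([
  [1, [0, 0, 0], 0],
  [1, [0, 0, 0], 0],
  [1, [0, 0, 0], 0],
  [1, [0, 0, 0], 0],
  [1, [0, 0, 0], 0],
])

```text
time: 11.15
tool_pos: [0.4362, 0.0935, 0.0008]
tool_rot: [0.485, 0.515, 0.484, -0.514]
contact_force: [-0.0, 0.8, 4.4]
gripper_width: 0.655
```

Emit:
play_rows([
  [1, [0, 0, 0], 0],
  [1, [0, 0, 0], 0],
])

```text
time: 11.35
tool_pos: [0.4362, 0.0935, 0.0008]
tool_rot: [0.485, 0.515, 0.484, -0.514]
contact_force: [-0.8, 0.5, 5.2]
gripper_width: 0.653
```

Emit:
play_rows([
  [1, [0, 0, 0.01], 0],
  [1, [0, 0, 0.03], 0],
  [1, [0, 0, 0.06], 0],
  [1, [0, 0, 0.1], 0],
  [1, [0, 0, 0.13], 0],
])

```text
time: 11.85
tool_pos: [0.4352, 0.0935, 0.1321]
tool_rot: [0.485, 0.515, 0.485, -0.515]
contact_force: [1.0, -0.2, -0.5]
gripper_width: 0.654
```

Emit:
play_rows([
  [1, [0, 0, 0], 0],
  [1, [0, 0, 0], 0],
])

```text
time: 12.05
tool_pos: [0.4353, 0.0935, 0.1304]
tool_rot: [0.485, 0.515, 0.485, -0.515]
contact_force: [-0.7, 0.1, -1.5]
gripper_width: 0.655
```

```bash
python3 - <<'E'
from h import *
rep();grab('wrist','w8');rep()
E
```

```text
t 12.05 p [0.4353 0.0935 0.1304] theta -0.0602 w 0.655 F [-0.67  0.12 -1.49] tilt [-1.e+00  6.e-04 -1.e-04]
t 12.1 p [0.4344 0.0935 0.129 ] theta -0.0602 w 0.655 F [ 0.32 -0.34 -0.47] tilt [-1.0e+00 -2.1e-03  2.0e-04]
```

View pics/w8.png

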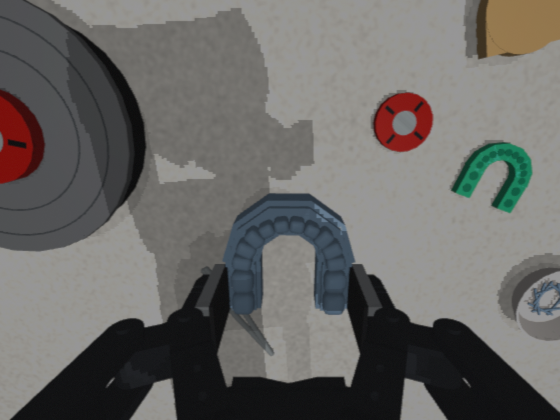

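```bash
cat > c10.py <<'E'
from run2 import *
T=np.array([.4350,.0935]);th=-.06;d=np.array([np.cos(th),np.sin(th)]);n=np.array([-d[1],d[0]]);zb=.1290
def rel(u,v,zz):
    p=ray(u,v,zz)[:2]-T;return (p@d).round(4),(p@n).round(4)
b=blob(MK['blue'],288,230,40)
for cc in (275,287,300): print('front row',np.nonzero(b[:,cc])[0].min())
fr=np.nonzero(b[:,287])[0].min()
print('front bottom',rel(287,fr-.5,zb),'at .012',rel(287,fr-.5,zb+.012))
print('back', rel(287,314,zb+.012), rel(287,314,zb+.022))
for r in (250,):
    c=np.nonzero(b[r])[0];print(c.min(),c.max(),rel(c.min(),r,zb+.012),rel(c.max(),r,zb+.012))
cv2.imwrite('pics/w8z.png',cv2.resize(im[180:330,210:370],(640,600),interpolation=cv2.INTER_CUBIC)[:,:,::-1])
E
python3 c10.py w8
```

```text
front row 194
front row 194
front row 194
front bottom (np.float64(0.0435), np.float64(0.0014)) at .012 (np.float64(0.0468), np.float64(0.0013))
back (np.float64(-0.0137), np.float64(0.0015)) (np.float64(-0.0064), np.float64(0.0014))
226 350 (np.float64(0.0204), np.float64(0.029)) (np.float64(0.0204), np.float64(-0.0271))
```

View pics/w8z.png

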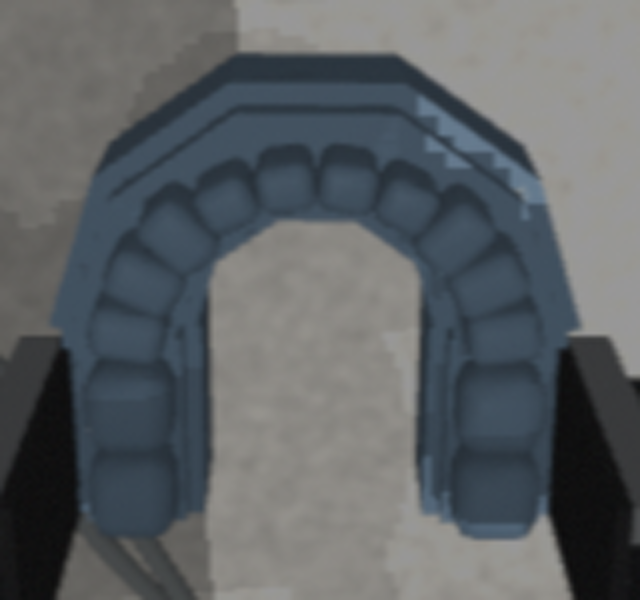

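Emit:
play_rows([
  [1, [0.0585, 0.201, 0], -0.155],
  [1, [0.0585, 0.201, 0], -0.155],
  [1, [0.0585, 0.201, 0], -0.155],
  [1, [0.0585, 0.201, 0], -0.155],
  [1, [0.0585, 0.201, 0], -0.155],
])

```text
time: 12.6
tool_pos: [0.4929, 0.2975, 0.1273]
tool_rot: [-0.444, -0.549, -0.445, 0.551]
contact_force: [-0.1, -0.8, -0.7]
gripper_width: 0.652
```

Emit:
play_rows([
  [1, [0, 0, -0.03], 0],
  [1, [0, 0, -0.05], 0],
  [1, [0, 0, -0.055], 0],
  [1, [0, 0, -0.055], 0],
  [1, [0, 0, -0.055], 0],
])

```text
time: 13.1
tool_pos: [0.4942, 0.2942, 0.0755]
tool_rot: [0.443, 0.551, 0.443, -0.551]
contact_force: [-1.1, 0.2, -1.3]
gripper_width: 0.653
```

```bash
python3 - <<'E'
from h import *
rep();grab('wrist','w9');rep()
E
```

```text
t 13.1 p [0.4942 0.2942 0.0755] theta -0.2157 w 0.653 F [-1.1   0.18 -1.26] tilt [-1.e+00  3.e-04 -1.e-04]
t 13.15 p [0.4947 0.2944 0.0762] theta -0.2157 w 0.655 F [ 0.71 -0.24 -0.  ] tilt [-1.0e+00  1.4e-03 -9.0e-04]
```

View pics/w9.png

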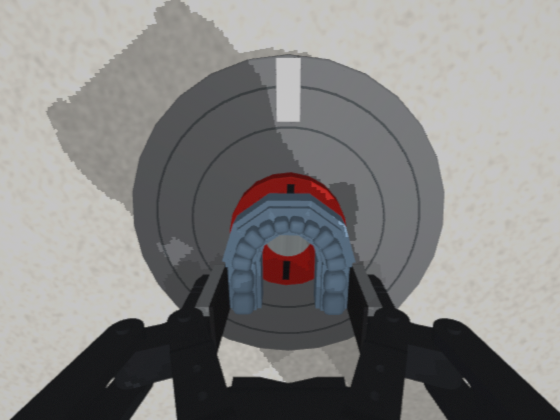

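Emit:
play_rows([
  [1, [-0.0005, 0, -0.008], 0],
  [1, [-0.0005, 0, -0.013], 0],
  [1, [-0.0005, 0, -0.0155], 0],
  [1, [-0.0005, 0, -0.0155], 0],
  [1, [-0.0005, 0, -0.0155], 0],
])

```text
time: 13.65
tool_pos: [0.4935, 0.2945, 0.0596]
tool_rot: [-0.443, -0.551, -0.443, 0.551]
contact_force: [-0.3, 0.1, -0.4]
gripper_width: 0.655
```

Emit:
play_rows([
  [1, [0, 0, -0.0005], 0],
  [1, [0, 0, -0.001], 0],
  [1, [0, 0, -0.0015], 0],
  [1, [0, 0, -0.0015], 0],
  [1, [0, 0, -0.0015], 0],
])

```text
time: 14.15
tool_pos: [0.4935, 0.2945, 0.0582]
tool_rot: [-0.443, -0.551, -0.443, 0.551]
contact_force: [-0.1, -0.2, -0.9]
gripper_width: 0.658
```

Emit:
play_rows([
  [1, [0, 0, -0.0003], 0],
  [1, [0, 0, -0.0006], 0],
  [1, [0, 0, -0.0006], 0],
  [1, [0, 0, -0.0006], 0],
])

```text
time: 14.55
tool_pos: [0.4935, 0.2946, 0.0579]
tool_rot: [0.443, 0.551, 0.443, -0.551]
contact_force: [-1.4, 0.1, 2.0]
gripper_width: 0.653
```

Emit:
play_rows([
  [1, [0, 0, -0.0004], 0],
  [1, [0, 0, -0.0004], 0],
  [1, [0, 0, -0.0004], 0],
])

```text
time: 14.85
tool_pos: [0.4935, 0.2946, 0.0578]
tool_rot: [-0.443, -0.551, -0.443, 0.551]
contact_force: [-2.8, -0.4, 5.4]
gripper_width: 0.657
```

Emit:
play_rows([
  [-1, [0, 0, 0.0005], 0],
  [-1, [0, 0, 0.0005], 0],
  [-1, [0, 0, 0.0005], 0],
  [-1, [0, 0, 0.0005], 0],
  [-1, [0, 0, 0.0005], 0],
])

```text
time: 15.35
tool_pos: [0.4934, 0.2945, 0.0575]
tool_rot: [-0.443, -0.551, -0.443, 0.551]
contact_force: [0.2, -0.3, -0.1]
gripper_width: 1.001
```

Emit:
play_rows([
  [-1, [0, 0, 0.03], 0],
  [-1, [0, 0, 0.07], 0],
  [-1, [0, 0, 0.08], 0],
  [-1, [0, 0, 0.08], 0],
  [-1, [0, 0, 0.08], 0],
])

```text
time: 15.85
tool_pos: [0.4929, 0.2943, 0.1366]
tool_rot: [-0.443, -0.55, -0.444, 0.551]
contact_force: [0.8, 0.6, -0.7]
gripper_width: 0.999
```

Emit:
play_rows([
  [-1, [0, 0, 0], 0],
  [-1, [0, 0, 0], 0],
])

```text
time: 16.05
tool_pos: [0.4924, 0.294, 0.1356]
tool_rot: [-0.443, -0.55, -0.444, 0.552]
contact_force: [-0.7, 0.7, -0.3]
gripper_width: 0.999
```

```bash
python3 - <<'E'
from h import *
rep();grab('wrist','w10');rep()
E
cat > c11.py <<'E'
from run2 import *
go('low','low','blue',(.4835,.297,-.215),.057,rad=40);save()
cv2.imwrite(f'pics/{name}_z.png',cv2.resize(out[140:290,210:370],(640,600),interpolation=cv2.INTER_CUBIC)[:,:,::-1])
E
python3 c11.py w10
```

```text
t 16.05 p [0.4924 0.294  0.1356] theta -0.2152 w 0.999 F [-0.71  0.71 -0.33] tilt [-1.     -0.0028  0.002 ]
t 16.1 p [0.4926 0.2941 0.1359] theta -0.2152 w 0.999 F [ 0.    0.08 -0.65] tilt [-1.     -0.0023  0.0017]
low [ 0.4848  0.298  -0.2368] err 476.7 of 5958
```

View pics/w10_z.png

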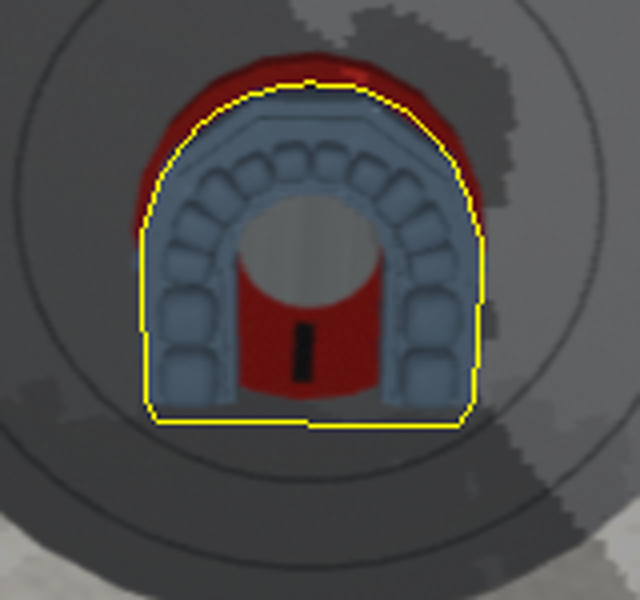

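View pics/w10.png

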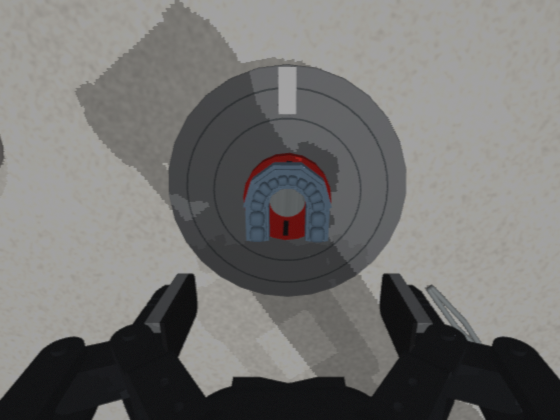

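```bash
cat > c12.py <<'E'
from run2 import *
d=np.array([np.cos(-.215),np.sin(-.215)]);n=np.array([-d[1],d[0]])
o=np.array([.5099,.292])
def rel(u,v,zz):
    p=ray(u,v,zz)[:2]-o;return (p@d).round(4),(p@n).round(4)
Z=lambda a,b:(210+a/4-.4,140+b/4-.4)
print('plate top front',rel(*Z(312,55),.057),'plate bottom-back',rel(*Z(312,400),.057))
print('low back',rel(*Z(237,404),.069),rel(*Z(383,404),.069),'front bottom',rel(*Z(312,90),.057),'front top',rel(*Z(312,100),.069))
print('flank',rel(*Z(140,300),.069),rel(*Z(483,300),.069))
E
python3 c12.py w10
```

```text
plate top front (np.float64(0.0327), np.float64(-0.0006)) plate bottom-back (np.float64(-0.0315), np.float64(-0.0004))
low back (np.float64(-0.027), np.float64(0.0129)) (np.float64(-0.0271), np.float64(-0.013)) front bottom (np.float64(0.0267), np.float64(-0.0005)) front top (np.float64(0.0272), np.float64(-0.0006))
flank (np.float64(-0.0075), np.float64(0.0292)) (np.float64(-0.0076), np.float64(-0.03))
```

Emit:
play_rows([
  [-1, [-0.0555, -0.374, -0.015], -0.185],
  [-1, [-0.0555, -0.374, -0.015], -0.185],
  [-1, [-0.0555, -0.374, -0.015], -0.185],
  [-1, [-0.0555, -0.374, -0.015], -0.185],
  [-1, [-0.0555, -0.374, -0.015], -0.185],
])

```text
time: 16.6
tool_pos: [0.4558, 0.0458, 0.1271]
tool_rot: [-0.391, -0.589, -0.391, 0.589]
contact_force: [1.4, -0.6, 0.5]
gripper_width: 0.997
```

```bash
python3 - <<'E'
from h import *
rep()
E
```

```text
t 16.6 p [0.4558 0.0458 0.1271] theta -0.3995 w 0.997 F [ 1.44 -0.64  0.47] tilt [-1.e+00 -4.e-04  2.e-04]
```

Emit:
play_rows([
  [-1, [-0.019, -0.127, -0.005], 0],
  [-1, [-0.019, -0.127, -0.005], 0],
  [-1, [-0.019, -0.127, -0.005], 0],
  [-1, [-0.019, -0.127, -0.005], 0],
  [-1, [-0.019, -0.127, -0.005], 0],
])

```text
time: 17.1
tool_pos: [0.4374, -0.0797, 0.1222]
tool_rot: [-0.39, -0.59, -0.391, 0.59]
contact_force: [0.0, 0.4, 0.3]
gripper_width: 1.001
```

Emit:
play_rows([
  [-1, [0, 0, 0], 0],
  [-1, [0, 0, 0], 0],
  [-1, [0, 0, 0], 0],
])

```text
time: 17.4
tool_pos: [0.438, -0.0786, 0.1227]
tool_rot: [-0.391, -0.589, -0.391, 0.589]
contact_force: [0.0, -0.2, -0.1]
gripper_width: 0.998
```

```bash
python3 - <<'E'
from h import *
rep();grab('wrist','w11');rep()
E
cat > c13.py <<'E'
from run2 import *
go('splint','splint','green',(.427,-.0735,-.4),.0,rad=40);save()
uv=proj(np.array([[.44,-.08,0]]),z)[0].astype(int);print(uv)
cv2.imwrite(f'pics/{name}_z.png',cv2.resize(out[140:290,210:370],(640,600),interpolation=cv2.INTER_CUBIC)[:,:,::-1])
E
python3 c13.py w11
```

```text
t 17.4 p [ 0.438  -0.0786  0.1227] theta -0.3983 w 0.998 F [ 0.04 -0.17 -0.11] tilt [-1.e+00 -2.e-04 -1.e-04]
t 17.45 p [ 0.438  -0.0787  0.1227] theta -0.3984 w 1.002 F [-0.39  0.43  0.18] tilt [-1.e+00 -0.e+00 -1.e-04]
splint [ 0.4275 -0.0733 -0.3989] err 77.3 of 3572
[290 201]
```

View pics/w11_z.png

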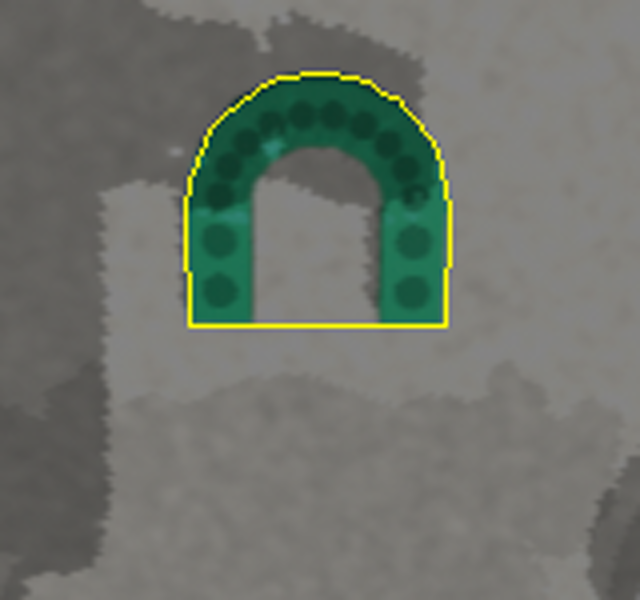

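View pics/w11.png

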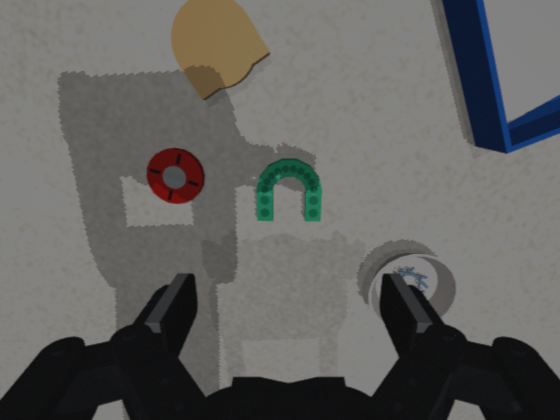

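```bash
cat > c14.py <<'E'
from run2 import *
m=(P[...,2]>.015)&(P[...,0]<.42)&(P[...,1]<-.08);mm=np.zeros_like(m);mm[220:330,340:470]=1;Q=P[m&mm]
d=np.array([np.cos(-.4),np.sin(-.4)]);n=np.array([-d[1],d[0]]);q=(Q[:,:2]-[.437,-.078])@np.c_[d,n]
print(len(Q),Q[:,2].max(),np.percentile(q,[1,50,99],axis=0))
k=np.argsort(np.hypot(*q.T))[:5];print(q[k],Q[k,2])
E
python3 c14.py w11
```

```text
1347 0.1598128857450114 [[-0.10159174 -0.14706775]
 [-0.05763838 -0.10500891]
 [-0.00091363 -0.0417076 ]]
[[-0.0023384  -0.04153422]
 [-0.00182704 -0.04156075]
 [-0.00261238 -0.04164371]
 [-0.00392555 -0.04157165]
 [-0.00109281 -0.04174569]] [0.1377168  0.1528419  0.15688239 0.14307803 0.14913311]
```

Emit:
play_rows([
  [-1, [-0.001, 0.0007, -0.05], 0],
  [-1, [-0.001, 0.0007, -0.09], 0],
  [-1, [-0.001, 0.0007, -0.11], 0],
  [-1, [-0.001, 0.0007, -0.118], 0],
  [-1, [-0.001, 0.0007, -0.118], 0],
])

```text
time: 17.95
tool_pos: [0.4362, -0.0783, 0.0039]
tool_rot: [-0.39, -0.589, -0.391, 0.59]
contact_force: [-0.1, -0.4, 0.5]
gripper_width: 1.0
```

Emit:
play_rows([
  [-1, [0, 0, 0], 0],
  [-1, [0, 0, 0], 0],
  [-1, [0, 0, 0], 0],
  [-1, [0, 0, 0], 0],
])

```text
time: 18.35
tool_pos: [0.4375, -0.0792, 0.0057]
tool_rot: [0.391, 0.59, 0.39, -0.589]
contact_force: [-0.6, 0.9, -0.4]
gripper_width: 0.998
```

Emit:
play_rows([
  [-1, [-0.0007, 0.0007, -0.003], 0],
  [-1, [-0.0007, 0.0007, -0.0055], 0],
  [-1, [-0.0007, 0.0007, -0.0055], 0],
  [-1, [-0.0007, 0.0007, -0.0055], 0],
  [-1, [-0.0007, 0.0007, -0.0055], 0],
])

```text
time: 18.85
tool_pos: [0.4361, -0.0782, -0.0008]
tool_rot: [-0.391, -0.589, -0.391, 0.589]
contact_force: [-0.3, -0.2, 1.0]
gripper_width: 1.001
```

Emit:
play_rows([
  [1, [0, 0, 0], 0],
  [1, [0, 0, 0], 0],
  [1, [0, 0, 0], 0],
  [1, [0, 0, 0], 0],
  [1, [0, 0, 0], 0],
])

```text
time: 19.35
tool_pos: [0.4368, -0.0784, -0.0001]
tool_rot: [0.391, 0.59, 0.39, -0.589]
contact_force: [0.1, 0.0, 3.5]
gripper_width: 0.608
```

Emit:
play_rows([
  [1, [0, 0, 0], 0],
  [1, [0, 0, 0], 0],
])

```text
time: 19.55
tool_pos: [0.4368, -0.0784, -0.0001]
tool_rot: [0.391, 0.59, 0.39, -0.589]
contact_force: [0.9, -0.0, 5.6]
gripper_width: 0.605
```

Emit:
play_rows([
  [1, [0, 0, 0.01], 0],
  [1, [0, 0, 0.03], 0],
  [1, [0, 0, 0.06], 0],
  [1, [0, 0, 0.1], 0],
  [1, [0, 0, 0.14], 0],
])

```text
time: 20.05
tool_pos: [0.4349, -0.0777, 0.1399]
tool_rot: [-0.39, -0.589, -0.391, 0.59]
contact_force: [1.3, 0.4, -0.1]
gripper_width: 0.606
```

Emit:
play_rows([
  [1, [0, 0, 0.0], 0],
  [1, [0, 0, 0.0], 0],
  [1, [0, 0, 0.0], 0],
])

```text
time: 20.35
tool_pos: [0.4349, -0.0777, 0.1376]
tool_rot: [-0.39, -0.589, -0.392, 0.59]
contact_force: [-0.2, -0.7, -0.9]
gripper_width: 0.606
```

```bash
python3 - <<'E'
from h import *
rep();grab('wrist','w12');rep()
E
cat > c15.py <<'E'
from run2 import *
cv2.imwrite('pics/w12z.png',cv2.resize(im[170:330,205:365],(640,640)[:1]+(600,) if 0 else (600,600),interpolation=cv2.INTER_CUBIC)[:,:,::-1])
b=blob(MK['green'],288,230,60)
r=fit(z,'splint',b,(.426,-.073,-.4),.140);print(r)
T=np.array([.4365,-.0784]);d=np.array([np.cos(-.4),np.sin(-.4)]);n=np.array([-d[1],d[0]])
print((r[0][:2]-T)@d,(r[0][:2]-T)@n)
E
python3 c15.py w12
```

```text
t 20.35 p [ 0.4349 -0.0777  0.1376] theta -0.4002 w 0.606 F [-0.23 -0.68 -0.89] tilt [-1.0e+00 -3.1e-03  1.0e-04]
t 20.4 p [ 0.4347 -0.0777  0.1372] theta -0.4002 w 0.603 F [-0.83 -0.16 -0.99] tilt [-1.0e+00 -3.9e-03  2.0e-04]
(array([ 0.42677342, -0.07311988, -0.40442096]), np.float64(499.859375), np.float64(10924.015625))
-0.01101494795387415 0.0010756041666807137
```

View pics/w12z.png

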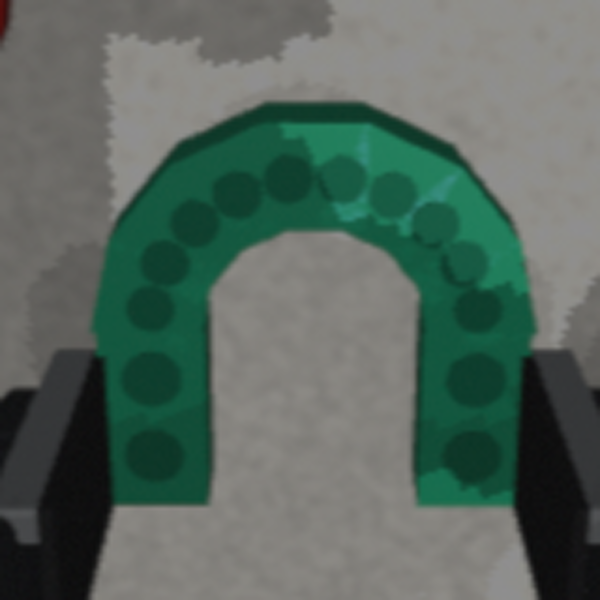

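```bash
cat > c16.py <<'E'
from run2 import *
def f(T,th,zz,u,v):
    d=np.array([np.cos(th),np.sin(th)]);n=np.array([-d[1],d[0]]);p=ray(u,v,zz)[:2]-T;return (p@d).round(4),(p@n).round(4)
if name=='w12':
    T=(.4349,-.0777);print('back',f(T,-.4,.1376+.009,288,304.0),'front bottom',f(T,-.4,.1376,288,170+102/3.75-.4))
else:
    T=(.4353,.0935);print('back',f(T,-.06,.1304-.0008+.012,287.5,308.4),'front',f(T,-.06,.1304-.0008,287.5,193.9))
E
python3 c16.py w12; python3 c16.py w8
```

```text
back (np.float64(-0.0098), np.float64(0.0011)) front bottom (np.float64(0.0417), np.float64(0.001))
back (np.float64(-0.0104), np.float64(0.0012)) front (np.float64(0.0432), np.float64(0.0011))
```

Emit:
play_rows([
  [1, [0.0575, 0.3725, 0], 0.185],
  [1, [0.0575, 0.3725, 0], 0.185],
  [1, [0.0575, 0.3725, 0], 0.185],
  [1, [0.0575, 0.3725, 0], 0.185],
  [1, [0.0575, 0.3725, 0], 0.185],
])

```text
time: 20.9
tool_pos: [0.473, 0.1707, 0.1372]
tool_rot: [-0.443, -0.55, -0.444, 0.552]
contact_force: [0.2, -0.3, -0.6]
gripper_width: 0.608
```

Emit:
play_rows([
  [1, [0.019, 0.1245, 0], 0],
  [1, [0.019, 0.1245, 0], 0],
  [1, [0.019, 0.1245, 0], 0],
  [1, [0.019, 0.1245, 0], 0],
  [1, [0.019, 0.1245, 0], 0],
])

```text
time: 21.4
tool_pos: [0.4921, 0.293, 0.1371]
tool_rot: [-0.443, -0.549, -0.444, 0.552]
contact_force: [0.8, -0.1, -0.9]
gripper_width: 0.607
```

Emit:
play_rows([
  [1, [0, 0, -0.01], 0],
  [1, [0, 0, -0.02], 0],
  [1, [0, 0, -0.03], 0],
  [1, [0, 0, -0.03], 0],
  [1, [0, 0, -0.03], 0],
])

```text
time: 21.9
tool_pos: [0.4929, 0.2928, 0.1086]
tool_rot: [-0.443, -0.551, -0.443, 0.551]
contact_force: [-0.3, 0.0, 0.5]
gripper_width: 0.606
```

```bash
python3 - <<'E'
from h import *
rep();grab('wrist','w13');rep();cams.grab_frame('top');rep()
E
```

```text
t 21.9 p [0.4929 0.2928 0.1086] theta -0.2159 w 0.606 F [-0.3   0.03  0.49] tilt [-1.e+00 -1.e-03  7.e-04]
t 21.95 p [0.4933 0.2931 0.1092] theta -0.2157 w 0.605 F [-0.06  0.26  0.49] tilt [-1.  0. -0.]
t 22.0 p [0.4936 0.2933 0.1097] theta -0.2155 w 0.606 F [-0.14  0.64  0.08] tilt [-1.e+00  6.e-04 -5.e-04]
```

View pics/w13.png

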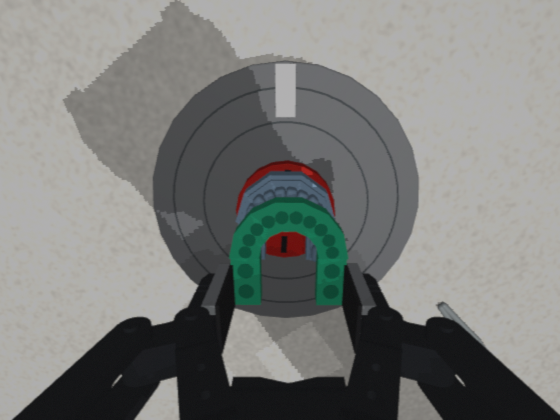

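Emit:
play_rows([
  [1, [-0.0004, 0.0014, -0.01], 0],
  [1, [-0.0004, 0.0014, -0.02], 0],
  [1, [-0.0004, 0.0014, -0.025], 0],
  [1, [-0.0004, 0.0014, -0.027], 0],
  [1, [-0.0004, 0.0014, -0.027], 0],
])

```text
time: 22.5
tool_pos: [0.4925, 0.2947, 0.0815]
tool_rot: [-0.443, -0.55, -0.444, 0.551]
contact_force: [0.1, 0.5, -0.5]
gripper_width: 0.604
```

Emit:
play_rows([
  [1, [0, 0, 0], 0],
  [1, [0, 0, 0], 0],
  [1, [0, 0, 0], 0],
])

```text
time: 22.8
tool_pos: [0.4931, 0.2949, 0.0827]
tool_rot: [0.443, 0.551, 0.443, -0.551]
contact_force: [-0.7, -1.1, -0.4]
gripper_width: 0.605
```

Emit:
play_rows([
  [1, [0, 0, -0.001], 0],
  [1, [0, 0, -0.002], 0],
  [1, [0, 0, -0.003], 0],
  [1, [0, 0, -0.003], 0],
  [1, [0, 0, -0.003], 0],
])

```text
time: 23.3
tool_pos: [0.4928, 0.2948, 0.0792]
tool_rot: [-0.443, -0.551, -0.443, 0.551]
contact_force: [-0.7, 0.3, -0.2]
gripper_width: 0.603
```

Emit:
play_rows([
  [1, [0, 0, -0.0003], 0],
  [1, [0, 0, -0.0006], 0],
  [1, [0, 0, -0.0006], 0],
  [1, [0, 0, -0.0006], 0],
])

```text
time: 23.7
tool_pos: [0.4929, 0.2948, 0.0789]
tool_rot: [0.443, 0.551, 0.443, -0.551]
contact_force: [-1.8, 0.6, 2.2]
gripper_width: 0.607
```

Emit:
play_rows([
  [1, [0, 0, -0.0003], 0],
  [1, [0, 0, -0.0003], 0],
  [1, [0, 0, -0.0003], 0],
])

```text
time: 24.0
tool_pos: [0.4929, 0.2948, 0.0789]
tool_rot: [-0.443, -0.551, -0.443, 0.551]
contact_force: [-2.5, -1.3, 6.1]
gripper_width: 0.602
```

Emit:
play_rows([
  [-1, [0, 0, 0.0005], 0],
  [-1, [0, 0, 0.0005], 0],
  [-1, [0, 0, 0.0005], 0],
  [-1, [0, 0, 0.0005], 0],
  [-1, [0, 0, 0.0005], 0],
])

```text
time: 24.5
tool_pos: [0.4928, 0.2948, 0.0786]
tool_rot: [-0.443, -0.551, -0.443, 0.551]
contact_force: [-0.2, 0.3, 0.7]
gripper_width: 1.0
```

Emit:
play_rows([
  [-1, [0, 0, 0.03], 0],
  [-1, [0, 0, 0.06], 0],
  [-1, [0, 0, 0.08], 0],
  [-1, [0, 0, 0.08], 0],
  [-1, [0, 0, 0.08], 0],
])

```text
time: 25.0
tool_pos: [0.4928, 0.2948, 0.1585]
tool_rot: [0.443, 0.551, 0.443, -0.551]
contact_force: [0.7, -0.0, 0.4]
gripper_width: 1.001
```

Emit:
play_rows([
  [-1, [0, 0, 0], 0],
  [-1, [0, 0, 0], 0],
])

```text
time: 25.2
tool_pos: [0.4918, 0.2943, 0.1568]
tool_rot: [-0.443, -0.55, -0.444, 0.552]
contact_force: [-1.1, 0.4, -0.0]
gripper_width: 0.999
```

```bash
python3 - <<'E'
from h import *
rep();grab('wrist','w14');rep()
E
cat > c17.py <<'E'
from run2 import *
go('splint','splint','green',(.4835,.298,-.215),.079,rad=40)
cv2.imwrite(f'pics/{name}_z.png',cv2.resize(out[140:290,210:370],(640,600),interpolation=cv2.INTER_CUBIC)[:,:,::-1])
E
python3 c17.py w14
```

```text
t 25.2 p [0.4918 0.2943 0.1568] theta -0.2153 w 0.999 F [-1.11  0.36 -0.02] tilt [-1.     -0.0027  0.002 ]
t 25.25 p [0.492  0.2944 0.157 ] theta -0.2153 w 0.999 F [-0.5   0.19  0.14] tilt [-1.     -0.0024  0.0017]
splint [ 0.4836  0.2981 -0.2279] err 106.7 of 5227
```

View pics/w14_z.png

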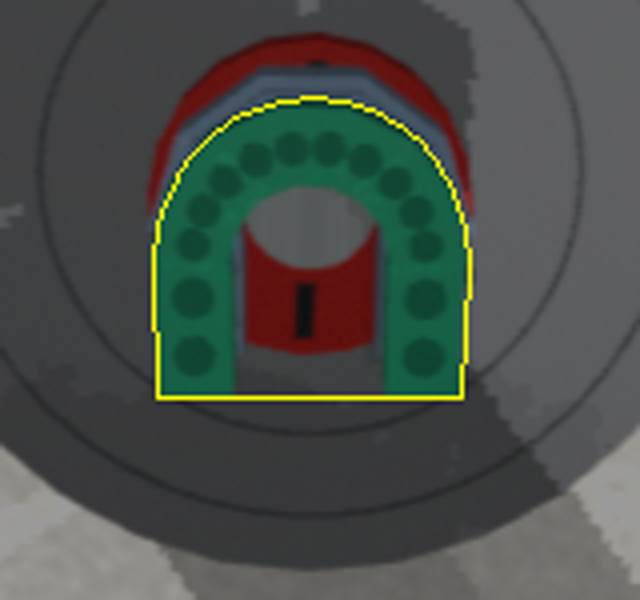

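Emit:
play_rows([
  [-1, [0.2055, -0.3955, -0.01], -0.15],
  [-1, [0.2055, -0.3955, -0.01], -0.15],
  [-1, [0.2055, -0.3955, -0.01], -0.15],
  [-1, [0.2055, -0.3955, -0.01], -0.15],
  [-1, [0.2055, -0.3955, -0.01], -0.15],
])

```text
time: 25.75
tool_pos: [0.6083, 0.0712, 0.1523]
tool_rot: [-0.401, -0.582, -0.401, 0.583]
contact_force: [0.5, 1.1, -0.1]
gripper_width: 0.996
```

Emit:
play_rows([
  [-1, [0.09, -0.174, -0.02], 0],
  [-1, [0.09, -0.174, -0.02], 0],
  [-1, [0.09, -0.174, -0.02], 0],
  [-1, [0.09, -0.174, -0.02], 0],
  [-1, [0.09, -0.174, -0.02], 0],
])

```text
time: 26.25
tool_pos: [0.6987, -0.1063, 0.1308]
tool_rot: [-0.399, -0.583, -0.399, 0.584]
contact_force: [-0.2, 0.3, -0.2]
gripper_width: 1.0
```

Emit:
play_rows([
  [-1, [0, 0, 0], 0],
  [-1, [0, 0, 0], 0],
  [-1, [0, 0, 0], 0],
  [-1, [0, 0, 0], 0],
])

```text
time: 26.65
tool_pos: [0.6979, -0.0996, 0.1336]
tool_rot: [0.401, 0.582, 0.401, -0.582]
contact_force: [0.7, 0.3, -0.0]
gripper_width: 1.002
```

```bash
python3 - <<'E'
from h import *
rep();grab('wrist','w15');rep()
E
cat > c18.py <<'E'
from run2 import *
go('upp','upp','blue',(.687,-.095,-.366),.0,rad=40);save()
E
python3 c18.py w15
```

```text
t 26.65 p [ 0.6979 -0.0996  0.1336] theta -0.3635 w 1.002 F [ 0.74  0.27 -0.04] tilt [-1.e+00  3.e-04 -1.e-04]
t 26.7 p [ 0.6979 -0.0998  0.1337] theta -0.3637 w 1.004 F [-0.85 -0.53  0.29] tilt [-1.e+00  4.e-04 -1.e-04]
upp [ 0.6861 -0.0923 -0.4164] err 188.3 of 4072
```

View pics/w15_fit.png

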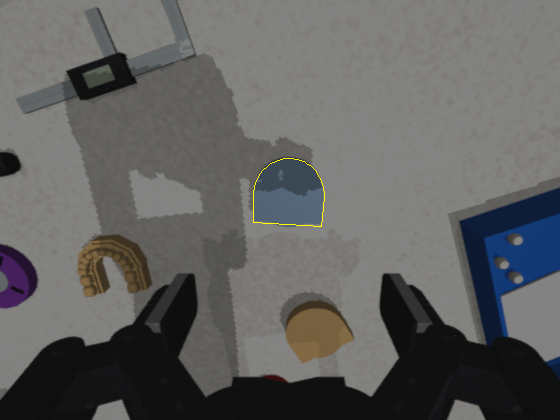

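```bash
python3 - <<'E'
import cv2
im=cv2.imread('pics/w15.png');cv2.imwrite('pics/w15z.png',cv2.resize(im[145:240,240:335],(600,600),interpolation=cv2.INTER_CUBIC))
E
```

```text
(no output)
```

View pics/w15z.png

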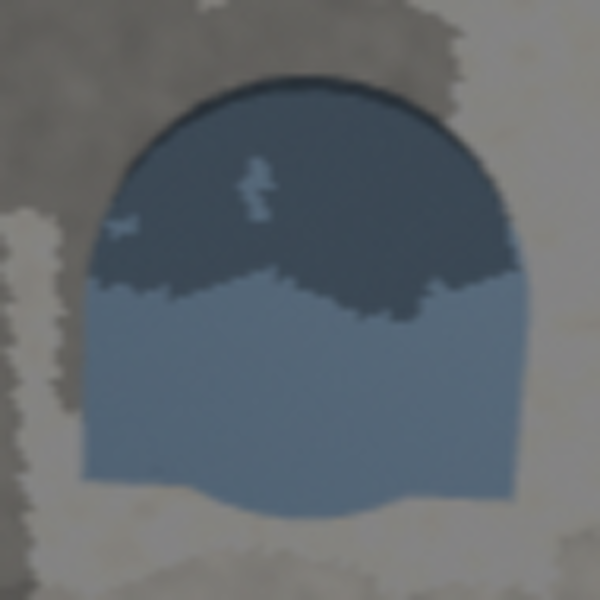

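```bash
cat > c19.py <<'E'
from run2 import *
Z=lambda a,b:(240+a/6.316-.42,145+b/6.316-.42)
L=ray(*Z(82,481),.022)[:2];R_=ray(*Z(514,500),.022)[:2];w=L-R_;print(L,R_,np.linalg.norm(w),'origin',(L+R_)/2,'yaw',np.arctan2(w[1],w[0])-np.pi/2)
l2=ray(*Z(84,310),.022)[:2];r2=ray(*Z(528,310),.022)[:2]
print('left flank yaw',np.arctan2(*(l2-L)[::-1]),'right',np.arctan2(*(r2-R_)[::-1]),np.linalg.norm(l2-r2))
F=ray(*Z(307,77),.010)[:2];print('front',F,np.linalg.norm(F-(L+R_)/2))
E
python3 c19.py w15
```

```text
[ 0.69874338 -0.06650116] [ 0.67561176 -0.11955856] 0.05788056322707015 origin [ 0.68717757 -0.09302986] yaw -0.41112843616143
left flank yaw -0.4109392490278812 right -0.4012489721609086 0.05768737083185851
front [ 0.73660912 -0.11313295] 0.0533630280911837
```

Emit:
play_rows([
  [-1, [-0.0012, 0.0018, -0.04], -0.044],
  [-1, [-0.0012, 0.0018, -0.08], -0.044],
  [-1, [-0.0012, 0.0018, -0.11], -0.044],
  [-1, [-0.0012, 0.0018, -0.122], -0.044],
  [-1, [-0.0012, 0.0018, -0.122], -0.044],
])

```text
time: 27.2
tool_pos: [0.6952, -0.0984, 0.009]
tool_rot: [-0.387, -0.59, -0.389, 0.592]
contact_force: [-0.2, -0.1, 0.3]
gripper_width: 1.001
```

Emit:
play_rows([
  [-1, [0, 0, 0], 0],
  [-1, [0, 0, 0], 0],
  [-1, [0, 0, 0], 0],
  [-1, [0, 0, 0], 0],
])

```text
time: 27.6
tool_pos: [0.6978, -0.0994, 0.0129]
tool_rot: [0.389, 0.592, 0.387, -0.591]
contact_force: [-0.0, -0.4, -1.2]
gripper_width: 0.996
```

```bash
python3 - <<'E'
from h import *
rep();grab('wrist','w16');rep()
E
```

```text
t 27.6 p [ 0.6978 -0.0994  0.0129] theta -0.4092 w 0.996 F [-0.03 -0.42 -1.21] tilt [-1.0e+00  2.4e-03 -4.0e-04]
t 27.65 p [ 0.6975 -0.0994  0.0125] theta -0.4093 w 1.002 F [-0.23  0.08 -0.15] tilt [-1.0e+00  1.8e-03 -3.0e-04]
```

View pics/w16.png

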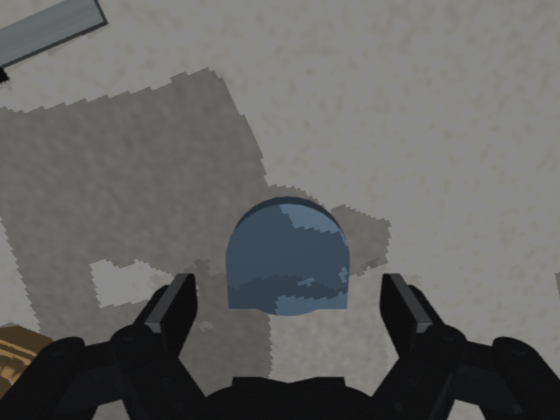

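Emit:
play_rows([
  [-1, [-0.0006, 0.001, -0.004], 0],
  [-1, [-0.0006, 0.001, -0.008], 0],
  [-1, [-0.0006, 0.001, -0.008], 0],
  [-1, [-0.0006, 0.001, -0.008], 0],
  [-1, [-0.0006, 0.001, -0.008], 0],
])

```text
time: 28.15
tool_pos: [0.6962, -0.0982, 0.0031]
tool_rot: [-0.388, -0.591, -0.388, 0.591]
contact_force: [0.4, -0.8, -0.5]
gripper_width: 1.004
```

Emit:
play_rows([
  [1, [0, 0, 0], 0],
  [1, [0, 0, 0], 0],
  [1, [0, 0, 0], 0],
  [1, [0, 0, 0], 0],
  [1, [0, 0, 0], 0],
])

```text
time: 28.65
tool_pos: [0.6968, -0.0983, 0.0039]
tool_rot: [0.388, 0.591, 0.388, -0.591]
contact_force: [0.4, 0.8, 2.9]
gripper_width: 0.66
```

Emit:
play_rows([
  [1, [0, 0, 0], 0],
  [1, [0, 0, 0], 0],
])

```text
time: 28.85
tool_pos: [0.6968, -0.0983, 0.0039]
tool_rot: [0.388, 0.591, 0.388, -0.591]
contact_force: [-0.7, 0.6, 3.6]
gripper_width: 0.657
```

Emit:
play_rows([
  [1, [0, 0, 0.01], 0],
  [1, [0, 0, 0.03], 0],
  [1, [0, 0, 0.06], 0],
  [1, [0, 0, 0.1], 0],
  [1, [0, 0, 0.145], 0],
])

```text
time: 29.35
tool_pos: [0.6952, -0.0979, 0.1494]
tool_rot: [-0.387, -0.591, -0.389, 0.592]
contact_force: [-0.1, 0.1, -0.8]
gripper_width: 0.66
```

Emit:
play_rows([
  [1, [0, 0, 0], 0],
  [1, [0, 0, 0], 0],
  [1, [0, 0, 0], 0],
  [1, [0, 0, 0], 0],
])

```text
time: 29.75
tool_pos: [0.695, -0.0979, 0.146]
tool_rot: [-0.387, -0.59, -0.389, 0.592]
contact_force: [-0.2, -0.3, -0.6]
gripper_width: 0.663
```

```bash
python3 - <<'E'
from h import *
rep();grab('wrist','w17');rep()
z=np.load('pics/w17.npz');cv2.imwrite('pics/w17z.png',cv2.resize(z['im'][180:330,210:370],(640,600),interpolation=cv2.INTER_CUBIC)[:,:,::-1])
E
```

```text
t 29.75 p [ 0.695  -0.0979  0.146 ] theta -0.4092 w 0.663 F [-0.16 -0.34 -0.56] tilt [-1.0e+00 -3.7e-03  6.0e-04]
t 29.8 p [ 0.695  -0.0979  0.146 ] theta -0.4092 w 0.659 F [-0.16 -0.12 -1.3 ] tilt [-1.0e+00 -3.7e-03  6.0e-04]
```

View pics/w17z.png

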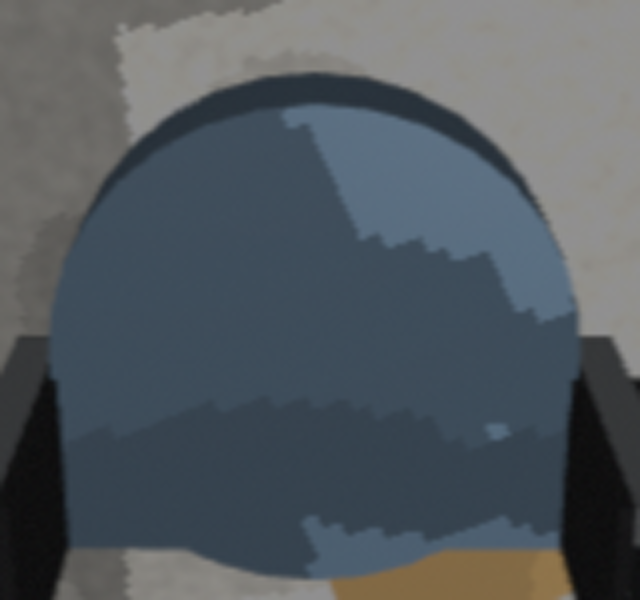

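```bash
cat > c20.py <<'E'
from run2 import *
from c16 import f
T=(.695,-.0979);zt=.146
print('back',f(T,-.409,zt+.0181,288,316.6),'front base bottom',f(T,-.409,zt+.0061,288,197.9),'front top',f(T,-.409,zt+.0181,288,205.6))
E
sed -i "s/^else:/elif name=='w8':/" c16.py; python3 c20.py w17
```

```text
back (np.float64(-0.0104), np.float64(0.0012)) front base bottom (np.float64(0.0429), np.float64(0.0011)) front top (np.float64(0.0432), np.float64(0.0011))
```

Emit:
play_rows([
  [1, [-0.202, 0.3925, 0.01], 0.194],
  [1, [-0.202, 0.3925, 0.01], 0.194],
  [1, [-0.202, 0.3925, 0.01], 0.194],
  [1, [-0.202, 0.3925, 0.01], 0.194],
  [1, [-0.202, 0.3925, 0.01], 0.194],
])

```text
time: 30.3
tool_pos: [0.5801, 0.1255, 0.1526]
tool_rot: [-0.443, -0.55, -0.444, 0.551]
contact_force: [0.7, 0.9, 0.2]
gripper_width: 0.662
```

Emit:
play_rows([
  [1, [-0.0875, 0.1705, 0.0], 0],
  [1, [-0.0875, 0.1705, 0.0], 0],
  [1, [-0.0875, 0.1705, 0.0], 0],
  [1, [-0.0875, 0.1705, 0.0], 0],
  [1, [-0.0875, 0.1705, 0.0], 0],
])

```text
time: 30.8
tool_pos: [0.4913, 0.298, 0.1526]
tool_rot: [-0.444, -0.549, -0.446, 0.55]
contact_force: [0.6, -0.8, 0.0]
gripper_width: 0.663
```

Emit:
play_rows([
  [1, [0, 0, -0.01], 0],
  [1, [0, 0, -0.025], 0],
  [1, [0, 0, -0.035], 0],
  [1, [0, 0, -0.035], 0],
  [1, [0, 0, -0.035], 0],
])

```text
time: 31.3
tool_pos: [0.4944, 0.2935, 0.1179]
tool_rot: [-0.443, -0.551, -0.443, 0.552]
contact_force: [0.2, -0.4, -0.7]
gripper_width: 0.657
```

```bash
python3 - <<'E'
from h import *
rep();grab('wrist','w18');rep();cams.grab_frame('top');rep()
E
```

```text
t 31.3 p [0.4944 0.2935 0.1179] theta -0.2167 w 0.657 F [ 0.15 -0.43 -0.73] tilt [-1.     -0.0014  0.001 ]
t 31.35 p [0.4948 0.2939 0.1188] theta -0.2164 w 0.665 F [ 0.75 -0.33  0.77] tilt [-1.e+00 -1.e-04  1.e-04]
t 31.4 p [0.4951 0.2942 0.1193] theta -0.2161 w 0.662 F [-0.73  0.97  0.08] tilt [-1.e+00  6.e-04 -5.e-04]
```

View pics/w18.png

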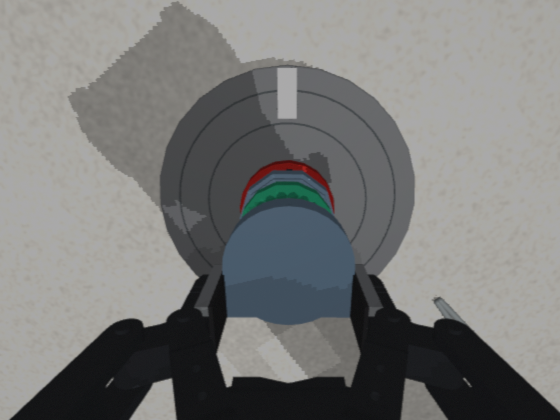

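Emit:
play_rows([
  [1, [-0.0013, 0.0003, -0.01], 0],
  [1, [-0.0013, 0.0003, -0.018], 0],
  [1, [-0.0013, 0.0003, -0.022], 0],
  [1, [-0.0013, 0.0003, -0.0235], 0],
  [1, [-0.0013, 0.0003, -0.0235], 0],
])

```text
time: 31.9
tool_pos: [0.4929, 0.2948, 0.0949]
tool_rot: [-0.443, -0.551, -0.444, 0.551]
contact_force: [0.5, -0.9, -0.4]
gripper_width: 0.662
```

Emit:
play_rows([
  [1, [0, 0, 0], 0],
  [1, [0, 0, 0], 0],
  [1, [0, 0, 0], 0],
])

```text
time: 32.2
tool_pos: [0.4933, 0.295, 0.0958]
tool_rot: [0.443, 0.551, 0.443, -0.551]
contact_force: [-0.2, 0.7, -0.2]
gripper_width: 0.66
```

Emit:
play_rows([
  [1, [0, -0.0003, -0.001], 0],
  [1, [0, -0.0003, -0.002], 0],
  [1, [0, -0.0003, -0.003], 0],
  [1, [0, -0.0003, -0.003], 0],
  [1, [0, -0.0003, -0.003], 0],
])

```text
time: 32.7
tool_pos: [0.4931, 0.2945, 0.0923]
tool_rot: [-0.443, -0.551, -0.443, 0.551]
contact_force: [0.1, -0.2, -1.1]
gripper_width: 0.66
```

Emit:
play_rows([
  [1, [0, 0, -0.0003], 0],
  [1, [0, 0, -0.0006], 0],
  [1, [0, 0, -0.0006], 0],
  [1, [0, 0, -0.0006], 0],
])

```text
time: 33.1
tool_pos: [0.4932, 0.2945, 0.0919]
tool_rot: [0.443, 0.551, 0.443, -0.551]
contact_force: [0.2, -0.9, -0.7]
gripper_width: 0.661
```

Emit:
play_rows([
  [1, [0, 0, -0.0003], 0],
  [1, [0, 0, -0.0003], 0],
  [1, [0, 0, -0.0003], 0],
  [1, [0, 0, -0.0003], 0],
])

```text
time: 33.5
tool_pos: [0.4932, 0.2946, 0.0919]
tool_rot: [0.443, 0.551, 0.443, -0.551]
contact_force: [-2.0, -0.9, 3.5]
gripper_width: 0.668
```

Emit:
play_rows([
  [1, [0, 0, -0.0002], 0],
  [1, [0, 0, -0.0002], 0],
  [1, [0, 0, -0.0002], 0],
])

```text
time: 33.8
tool_pos: [0.4932, 0.2946, 0.0918]
tool_rot: [0.443, 0.551, 0.443, -0.551]
contact_force: [-2.6, -0.9, 5.7]
gripper_width: 0.661
```

Emit:
play_rows([
  [-1, [0, 0, 0.0005], 0],
  [-1, [0, 0, 0.0005], 0],
  [-1, [0, 0, 0.0005], 0],
  [-1, [0, 0, 0.0005], 0],
  [-1, [0, 0, 0.0005], 0],
])

```text
time: 34.3
tool_pos: [0.4931, 0.2945, 0.0916]
tool_rot: [-0.443, -0.551, -0.443, 0.551]
contact_force: [0.1, 0.2, 0.2]
gripper_width: 1.004
```

Emit:
play_rows([
  [-1, [0, 0, 0.03], 0],
  [-1, [0, 0, 0.06], 0],
  [-1, [0, 0, 0.08], 0],
  [-1, [0, 0, 0.08], 0],
  [-1, [0, 0, 0.08], 0],
])

```text
time: 34.8
tool_pos: [0.4931, 0.2945, 0.1715]
tool_rot: [0.443, 0.551, 0.443, -0.551]
contact_force: [0.2, -1.1, -1.0]
gripper_width: 0.999
```

Emit:
play_rows([
  [-1, [0, 0, 0], 0],
  [-1, [0, 0, 0], 0],
])

```text
time: 35.0
tool_pos: [0.4921, 0.2941, 0.1697]
tool_rot: [-0.443, -0.55, -0.444, 0.552]
contact_force: [0.4, -0.6, -0.2]
gripper_width: 0.995
```

```bash
python3 - <<'E'
from h import *
rep();grab('wrist','w19');rep();grab('scene','s19')
z=np.load('pics/s19.npz');cv2.imwrite('pics/s19z.png',cv2.resize(z['im'][100:250,280:440],(640,600),interpolation=cv2.INTER_CUBIC)[:,:,::-1])
E
cat > c21.py <<'E'
from run2 import *
go('upp','upp','blue',(.4835,.298,-.215),.088,rad=40)
cv2.imwrite(f'pics/{name}_z.png',cv2.resize(im[140:290,210:370],(640,600),interpolation=cv2.INTER_CUBIC)[:,:,::-1])
E
python3 c21.py w19
```

```text
t 35.0 p [0.4921 0.2941 0.1697] theta -0.2152 w 0.995 F [ 0.42 -0.64 -0.16] tilt [-1.     -0.0028  0.002 ]
t 35.05 p [0.4922 0.2942 0.1699] theta -0.2152 w 0.998 F [-0.7  -0.24 -0.24] tilt [-1.     -0.0024  0.0017]
upp [ 0.4833  0.2979 -0.2168] err 853.3 of 6946
```

View pics/w19_z.png

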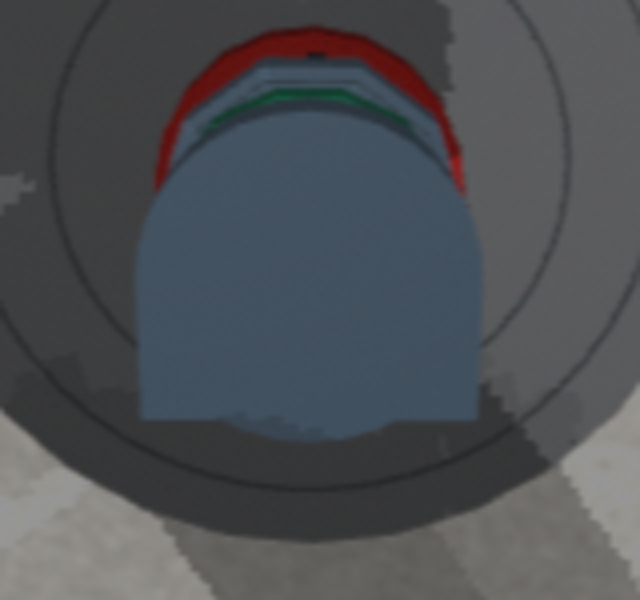

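View pics/s19z.png

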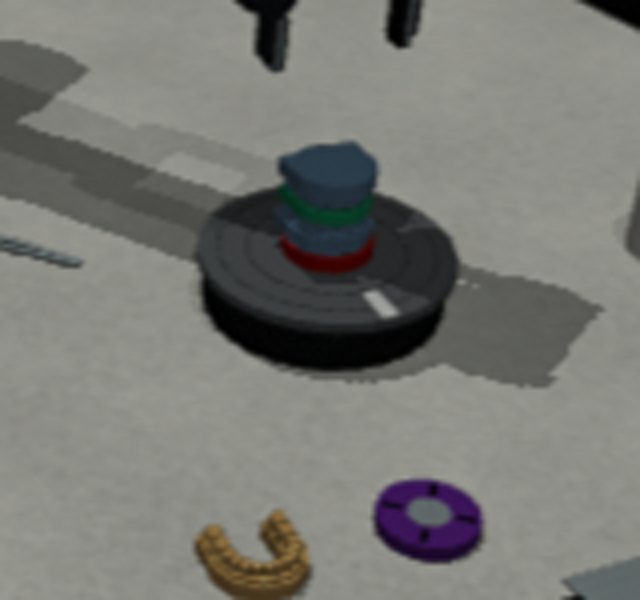

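Emit:
play_rows([
  [-1, [-0.02, -0.04, 0.05], 0],
  [-1, [-0.04, -0.08, 0.08], 0],
  [-1, [-0.04, -0.12, 0.1], 0],
  [-1, [-0.04, -0.16, 0.1], 0],
  [-1, [-0.04, -0.2, 0.1], 0],
])

```text
time: 35.6
tool_pos: [0.4533, 0.0929, 0.2738]
tool_rot: [0.444, 0.552, 0.443, -0.55]
contact_force: [0.7, -0.3, 0.7]
gripper_width: 1.0
```

Emit:
play_rows([
  [-1, [0, -0.05, 0], 0],
  [-1, [0, -0.1, 0], 0],
  [-1, [0, -0.15, 0], 0],
  [-1, [0, -0.2, 0], 0],
  [-1, [0, -0.25, 0], 0],
])

```text
time: 36.1
tool_pos: [0.4526, -0.1574, 0.2715]
tool_rot: [0.443, 0.551, 0.443, -0.551]
contact_force: [1.9, 1.0, 0.5]
gripper_width: 1.0
```

Emit:
play_rows([
  [-1, [0, -0.05, 0], 0],
  [-1, [0, -0.1, 0], 0],
  [-1, [0, -0.1, 0], 0],
  [-1, [0, -0.1, 0], 0],
  [-1, [0, -0.1, 0], 0],
])

```text
time: 36.6
tool_pos: [0.4531, -0.2547, 0.2714]
tool_rot: [0.443, 0.551, 0.444, -0.551]
contact_force: [-0.4, 0.2, 1.3]
gripper_width: 0.999
```

```bash
python3 - <<'E'
from h import *
rep();grab('top','t20')
E
```

```text
t 36.6 p [ 0.4531 -0.2547  0.2714] theta -0.2145 w 0.999 F [-0.4   0.2   1.31] tilt [-1.e+00 -7.e-04 -7.e-04]
```

View pics/t20.png

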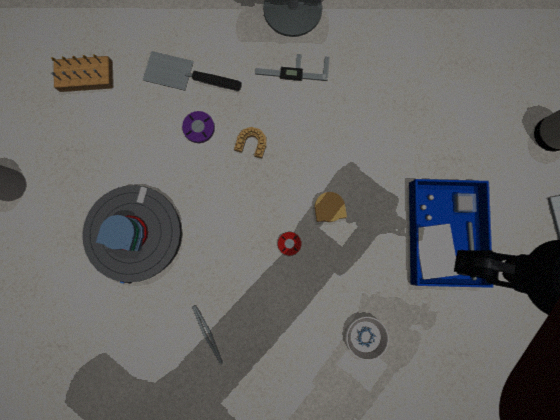

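```bash
python3 -c "
from plant import workorder
print(workorder.job_done())"
```

```text
the job is handed in; nothing more can be done
None
```

The blue-grey case is stacked in the middle of the turntable in the order asked: red plate, lower model, green splint, upper model. Fronts face the white index mark. I handed the job in at about 37 s of the 104 s allowed. Each piece was lowered until the wrist force showed contact (about 5–7 N) before the gripper opened.

**Last checks:**
- **Centring:** the plate is within about 0.5 mm of the turntable's middle, and the lower model about 0.5 mm from the plate's middle.
- **Splint and upper model:** both sit within about 1 mm of straight above the lower model, and all three models were set down with the tool within about 0.1° of the same heading.
- **Direction:** the tool's heading at release was −0.215 rad. My readings of the index mark ran from −0.212 to −0.219.
- **Tan models:** both are where they were in the first overhead picture. The purple plate and the small red plate are also where they were.
- **Robot:** the arm is clear of everything, with the gripper open.

**Disagreements:**
- The wrist and overhead cameras differed by a steady 2 mm or so. I placed pieces by the wrist camera and cross-checked against the tool position.
- The outline fits of the lower model and splint on the stack read 0.01–0.02 rad off the tool's heading. The lower model's fit was visibly poor at its back edge, so I trusted the edges measured in the picture instead.

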